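Ready the refitted kitchen tap for bleeding

ROBOT

A 6-joint arm with a two-finger parallel gripper is mounted at the origin on the work surface. World frame = base frame: x ahead of the robot, y to its left, z up, the work surface at z = 0. Lengths are in mm, angles in rad, forces in N, time in s.
With the tool pointing down it reaches from about 350 to 800 mm from the base axis. Payload 7.3 kg.
Tool frame: the origin (TCP) lies midway between the tips of the shut fingers; the grasp point (between the pads) lies 19 mm behind it; z points along the fingers, y is the line along which they close (so a half turn about z gives the same grasp; the last joint's range is limited). The gripper opens to 85 mm and grips with 20 to 120 N. Pads are 22 mm wide; open, the fingers measure 114 mm over their backs; the gripper's body (76 mm by 85 mm) begins 54 mm behind the grasp point. The pads swing forward as they close: fully open they stand 13 mm farther back than shut.
Start: joints at [1.135, 0.342, 1.524, -0, 1.275, -0.146], TCP at [150.009, 503.132, 231.322] pointing down, gripper open.
Joint ranges: [-2.53, 2.53], [-0.77, 2.02], [0.04, 2.7], [-1, 4.14], [0.28, 2.66], [-3.11, 3.11]. Speed limits (rad/s): [2.57, 2.57, 3.14, 3.14, 3.14, 3.14].

INTERFACE

Orientations are given as [roll, pitch, yaw] about the fixed x, y, z axes, in that order (R = Rz(yaw) Ry(pitch) Rx(roll)).
In Python, from plant import robot, camera, camera_info gives the robot as it stands.
- The arm moves only by the tool play_rows, never from a script. Its argument "steps" is a list of rows, each a list of 4 numbers: the shift along the tool's x, y, z in m, then the turn about the tool's z in rad. In form: [[dx, dy, dz, roll], ...]. A call has 1 to 5 rows; each row is the pose to reach, as a shift and turn from the pose commanded when the call began, along the tool's axes at that moment; what a row does not reach only later rows make up. A row lasts 1/8 s, in which the tool goes at most 62.5 mm and 10.7 degrees, less where a joint would pass 70% of its speed; a pose out of reach is approached as far as the arm can. A call with a gripper value outside its range is refused whole. "jaw" is the opening, from 0 (shut) to 1 (fully open), set as the call begins (left out, the last holds). The fingers move at their own pace and stop on an object; "force" is the grip in N (left out, the last holds). Time passes only in rows, so rows that repeat a pose let the fingers close. It gives the time, the measured TCP pose, the force, the opening and the grip force at its end, in the units of the state.
- robot.get_obs(): the state, without advancing time (a new reading comes with each control period).
- camera(name): name is "scene" or "top" or "wrist"; returns the picture (384x512x3 uint8, red, green, blue); there is no depth.
- camera_info(name): a dict with "camera_matrix" (3x3 intrinsics, pixels), "k1" (the pictures are not rectified: a ray, as slopes to the right and down, at radius r is drawn at 1 + k1 r^2 times it, then the intrinsics apply), "extrinsics" (4x4, takes a point from camera to world coordinates). Camera axes: x right, y up, looking along -z (the intrinsics and any distortion apply to the point x, -y, -z); pixel columns grow to the right and rows downward; lengths in mm; the calibration is good to about 2 mm. A picture is of the moment at which its call begins: read the wrist's pose just before it. camera_info takes no time and is no camera call; for the wrist camera it gives the pose at the moment of the call.
- robot.finish_job(): hands the job in; it is judged then, once.
The state is a dict: "clock": time; "joint_positions": joint angles; "qd": joint speeds; "joint_efforts": joint torques, N m; "tcp_pos": TCP position; "orientation": TCP orientation; "force": force on the tool from outside, world axes, zero at the start; "moment": the same for the moment, N m; "finger_gap": finger opening in mm; "gripper_force": force on a finger pad.
Only numpy, scipy, OpenCV 4.12 (cv2) and the standard library are available. Lean on these libraries where they do the work, as an engineer would, in place of code of your own. Each camera call takes 0.05 s, during which the arm holds its last target. There are 200 camera calls.

TASK

The tap on the kitchen island has just been refitted and the water is still off at the stop valve; get it ready to have the air bled out. Shut the hot lever (on the robot's right) fully, swing the spout straight over the plughole, and stand every wooden utensil from the draining tray in the stoneware crock, handle down, out of the splash. Only when all that is done open the cold lever (on the robot's left) halfway, to 45 degrees, and leave it so, without knocking over the crock or the things standing round the sink.

Things in the scene. Friction and masses are not known exactly. Their poses are not given: they have to be found in the camera images.
- tray: grey draining tray on the robot's right, fixed, 320 (x) x 300 mm, floor 4 mm thick. Two cross ribs along y, 10 mm wide, at x = -55 and 85 mm, carry the utensils 14 mm over the counter; between the ribs 10 mm is free under the handles, room for fingertips. Origin under its centre.
- sink: fixed steel sink. Origin on the counter, under the spout's axis; x away from the robot, y to its left. Bowl 280 x 280 mm, 156 deep, near edge at x = 60 mm. Three tap pillars along y, 85 mm apart, 87 mm high, feet up to 60 mm wide: hot (robot's right, -y), spout (at the origin), cold (left, +y).
- hot_lever (a joint): hot lever's angle: 0 = fully shut (stop), the lever sticking straight out along the row away from the spout (sink's -y); pi/2 = fully open (stop), pointing towards the robot (sink's -x). Stiff hinge about the vertical (0.12 N m), stays where it is left.
- hot_pivot (a point): point on the hot lever's vertical hinge axis, at the height of the lever arm (100 mm over the counter). The arm is a level bar 14 mm wide and 12 mm high, from 16 to 85 mm from the axis, with a 20 mm ball at its end (87 mm); clear all round, to be pinched from above.
- cold_lever (a joint): cold lever's angle: 0 = fully shut (stop), the lever sticking straight out along the row away from the spout (sink's +y); pi/2 = fully open (stop), pointing towards the robot (sink's -x); halfway = 0.785; starts shut or nearly so. Stiff hinge (0.12 N m), stays where it is left.
- cold_pivot (a point): point on the cold lever's vertical hinge axis, at the height of the lever arm (100 mm over the counter); arm as the hot one's
- spout (a joint): spout's angle about the vertical: 0 = straight across the bowl (sink's +x), its outlet over the plughole; positive = swung towards the robot's left. Stops at -1.5 and 1.5. A round tube 22 mm thick, level (axis 200 mm over the counter) from 35 to 165 mm from the turning axis and clear all round there, to be pinched from above. Stiff (0.25 N m), stays where it is left.
- spout_outlet (a point): the spout's outlet, 200 mm from the axis, 148 mm over the counter
- plughole (a point): plughole in the middle of the bowl's floor
- crock: stoneware utensil crock, the straight open pot, loose and heavy (about 0.95 kg): 110 mm across, 114 at the rim, 140 mm high, wall 5 mm, inner floor 6 mm up; inside 100 mm wide. Origin at the centre of its underside. It stands on the robot's left.
- spoon: wooden cooking spoon: round bowl 46 mm wide, 67 mm long; may be absent. Lies on the tray's ribs, handle towards the robot. 240 mm long, 55 g. Origin under the balance point: x towards the head (tip at 112 mm), handle end at -125 mm, z up. Handle (x = -125 to 35 mm) 16 mm wide, 14 mm high; head no higher.
- spoon_end (a point): end of the spoon's handle (centre of the end face)
- slotted: wooden slotted spoon: bowl as the plain spoon's, with three slots; may be absent. Lies on the tray's ribs, handle towards the robot. 240 mm long, 55 g. Origin under the balance point: x towards the head (tip at 112 mm), handle end at -125 mm, z up. Handle (x = -125 to 35 mm) 16 mm wide, 14 mm high; head no higher.
- slotted_end (a point): end of the slotted's handle (centre of the end face)
- turner: wooden turner: flat square-ended blade 52 mm wide; may be absent. Lies on the tray's ribs, handle towards the robot. 240 mm long, 55 g. Origin under the balance point: x towards the head (tip at 112 mm), handle end at -125 mm, z up. Handle (x = -125 to 35 mm) 16 mm wide, 14 mm high; head no higher.
- turner_end (a point): end of the turner's handle (centre of the end face)
- fork: wooden fork: three prongs, head 44 mm wide; may be absent. Lies on the tray's ribs, handle towards the robot. 240 mm long, 55 g. Origin under the balance point: x towards the head (tip at 112 mm), handle end at -125 mm, z up. Handle (x = -125 to 35 mm) 16 mm wide, 14 mm high; head no higher.
- fork_end (a point): end of the fork's handle (centre of the end face)
- mug: bystander: white mug, 80 mm wide, 95 mm high; origin at the centre of its underside
- jar: bystander: glass jar, 72 mm wide, 100 mm high; origin at the centre of its underside
- soap: bystander: washing-up liquid bottle, 62 mm wide, 190 mm high; origin at the centre of its underside
- salt: bystander: white salt shaker, 46 mm wide, 73 mm high; origin at the centre of its underside

How it is judged:
By the outcome, as a careful person would: the job done as asked, in the order asked, and still so for the second after the job is handed in, with the robot touching nothing.
Of spoon, slotted, turner, fork only 3 to 4 are there at a start; the rules pass over those that are not, and their reading is None.
At some moment in a run one of spoon, slotted, turner, fork may be knocked a few centimetres aside while the robot is not near it.
Once in a run the grip may slacken for a moment while it holds something.
It also fails if it takes over 210 s, if anything falls off the work surface, if the arm or the gripper's body presses on something with over 40 N, if the wrist force passes 120 N, or if a joint passes its speed limit or range.

## Working session

There is one attempt and no reset: what is moved stays moved. The work goes in short steps, Python scripts to look and compute and a tool call to move; the robot and the scene stay as the last step left them, time stands still between calls to the robot, and variables do not carry over. Pictures are saved under pics/ and viewed, at most 14 in all, crops included, and the job is handed in when it is done.

Besides the shell and the picture viewer there is one more tool, called after "Call:" as name(argument=value, ...), one argument or row to a line, values as JSON. play_rows: Moves the arm, as the interface text tells. Its arguments: {"type":"object","properties":{"steps":{"type":"array","items":{"type":"array","items":{"type":"number"}}},"jaw":{"type":"number"},"force":{"type":"number"}},"required":["steps"]}

```bash
ls; mkdir -p pics; cat > h.py <<'E'
import numpy as np, cv2
from plant import robot, camera, camera_info
def ray(info,u,v):
    K=np.array(info["camera_matrix"]);E=np.array(info["extrinsics"]);k=info["k1"]
    d=np.array([(u-K[0,2])/K[0,0],(v-K[1,2])/K[1,1]]);s=d.copy()
    for _ in range(20): s=d/(1+k*(s@s))
    D=E[:3,:3]@np.array([s[0],-s[1],-1.0]); return E[:3,3],D
def onz(info,u,v,z):
    o,D=ray(info,u,v); return o+D*(z-o[2])/D[2]
def proj(info,p):
    K=np.array(info["camera_matrix"]);E=np.array(info["extrinsics"]);k=info["k1"]
    c=E[:3,:3].T@(np.array(p)-E[:3,3]); s=np.array([c[0],-c[1]])/-c[2]; s=s*(1+k*(s@s))
    return s[0]*K[0,0]+K[0,2],s[1]*K[1,1]+K[1,2]
def snap(n,f,scale=1.5,crop=None):
    im=camera(n); b=cv2.cvtColor(np.asarray(im),cv2.COLOR_RGB2BGR); cv2.imwrite('pics/'+f+'_raw.png',b)
    if crop: b=b[crop[1]:crop[3],crop[0]:crop[2]]
    cv2.imwrite('pics/'+f+'.png',cv2.resize(b,None,fx=scale,fy=scale,interpolation=cv2.INTER_CUBIC)); return im
E
python3 - <<'E'
from h import *
for n in("top","scene"):
    snap(n,n+'0'); i=camera_info(n); print(n,i)
print(robot.get_obs())
E
```

```text
pics
top {'camera_matrix': array([[367.46640471,   0.        , 249.17566304],
       [  0.        , 367.46640471, 196.46706663],
       [  0.        ,   0.        ,   1.        ]]), 'k1': 0.025108421979542526, 'extrinsics': array([[-3.15189953e-04,  9.95623847e-01, -9.34508209e-02,
         4.28214166e+02],
       [-9.99998684e-01, -4.62539811e-04, -1.55510809e-03,
        -2.99372198e+01],
       [-1.59152742e-03,  9.34502078e-02,  9.95622682e-01,
         1.04559667e+03],
       [ 0.00000000e+00,  0.00000000e+00,  0.00000000e+00,
         1.00000000e+00]])}
scene {'camera_matrix': array([[409.49238228,   0.        , 259.46038317],
       [  0.        , 409.49238228, 193.43740886],
       [  0.        ,   0.        ,   1.        ]]), 'k1': -0.11076065974922997, 'extrinsics': array([[ 1.56143059e-01, -7.08531926e-01,  6.88187369e-01,
         1.44445610e+03],
       [ 9.87648887e-01,  1.21167033e-01, -9.93389450e-02,
        -1.48971936e+02],
       [-1.30008077e-02,  6.95198576e-01,  7.18700159e-01,
         9.70175298e+02],
       [ 0.00000000e+00,  0.00000000e+00,  0.00000000e+00,
         1.00000000e+00]])}
{'clock': 0.1, 'joint_positions': array([ 1.13496395e+00,  3.42626788e-01,  1.52492110e+00, -1.65888792e-05,
        1.27539333e+00, -1.45973356e-01]), 'qd': array([ 3.61567957e-05, -1.16698658e-03, -3.44524940e-03, -1.71566453e-04,
        6.11733163e-04, -5.88249576e-04]), 'joint_efforts': array([ 3.42596759e-03, -4.34439898e+01, -2.46493685e+01,  1.02101359e-05,
        4.51299347e-03,  1.02615115e-05]), 'tcp_pos': array([149.87223047, 502.78204983, 230.70922187]), 'orientation': array([-3.14025613e+00, -1.80460197e-04,  2.85173835e+00]), 'force': array([ 1.42289678, -0.30447203,  0.17906419]), 'moment': array([-0.03032947, -0.02374214,  0.0146862 ]), 'gripper_force': 0.0, 'finger_gap': 85.54489271619838}
```

View pics/top0.png

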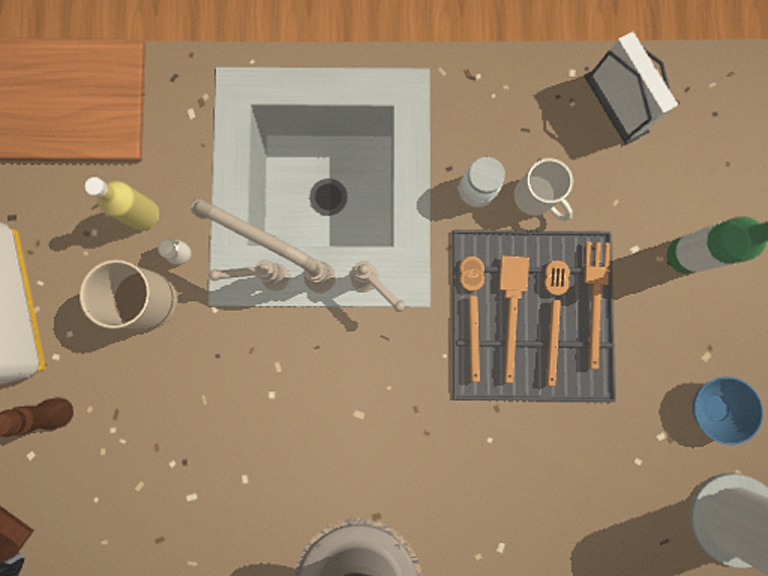

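View pics/scene0.png

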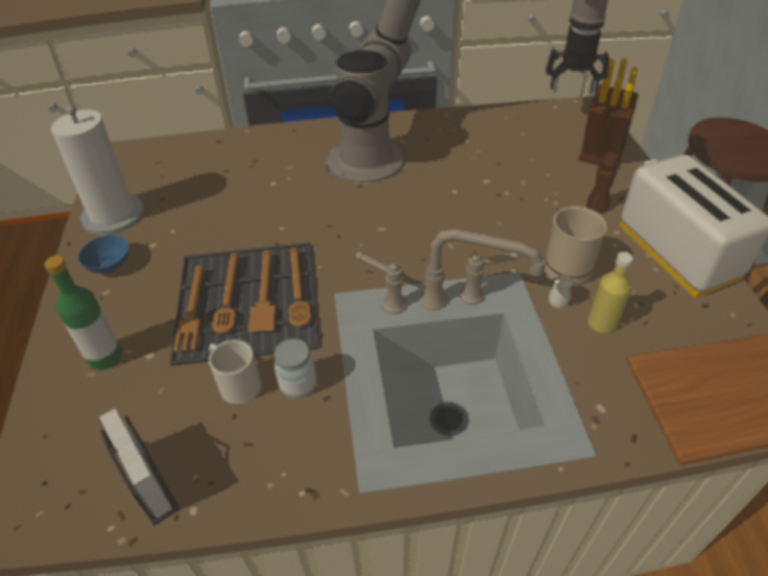

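The top view (1.5x scale) shows four utensils at x≈471, 512, 555 and 597. The hot lever runs from (362,272) to (400,307), so it is part open. The cold lever points left to (212,275), and the spout tip is at (200,208), swung left. The crock is at (115,295), with the salt at (175,250) and the soap at (125,200) beside it. Next I'll crop in closer to measure these.

```bash
python3 - <<'E'
from h import *
b=cv2.imread('pics/top0_raw.png')
c=b[125:225,40:290]; cv2.imwrite('pics/crop1.png',cv2.resize(c,None,fx=3.2,fy=3.2,interpolation=cv2.INTER_CUBIC))
E
cat >> h.py <<'E'
def utensils(img_bgr,i,z=21,roi=(295,150,415,270)):
    hsv=cv2.cvtColor(img_bgr,cv2.COLOR_BGR2HSV)
    m=((hsv[...,0]>5)&(hsv[...,0]<20)&(hsv[...,1]>110)&(hsv[...,2]>100)).astype(np.uint8)
    mm=np.zeros_like(m); x0,y0,x1,y1=roi; mm[y0:y1,x0:x1]=m[y0:y1,x0:x1]
    mm=cv2.morphologyEx(mm,cv2.MORPH_CLOSE,np.ones((3,3),np.uint8))
    n,l,st,ce=cv2.connectedComponentsWithStats(mm); out=[]
    for k in range(1,n):
        if st[k,4]<120: continue
        v,u=np.nonzero(l==k); P=np.array([onz(i,a,c,z)[:2] for a,c in zip(u,v)])
        t=P.mean(0); d=np.linalg.svd(P-t)[2][0]; d=d if d[0]>0 else -d
        for _ in range(3):   # refine the line on the handle part
            s=(P-t)@d; H=P[s<s.min()+140]; t=H.mean(0); e=np.linalg.svd(H-t)[2][0]; d=e if e[0]>0 else -e
        s=(P-t)@d; tail=t+d*(s.min()-1); w=(P-t)@np.array([-d[1],d[0]])
        out.append((tail+125*d,np.arctan2(d[1],d[0]),s.max()-s.min(),np.ptp(w)))
    return sorted(out,key=lambda o:-o[0][1])
E
python3 - <<'E'
from h import *
for o in utensils(cv2.imread('pics/top0_raw.png'),camera_info('top')): print(np.round(o[0]),round(o[1],3),np.round(o[2:]))
E
```

```text
[ 658. -212.] -0.006 [62. 42.]
[ 489. -213.] 0.01 [158.  16.]
[ 486. -285.] -0.082 [235.  51.]
[ 481. -363.] -0.093 [158.  17.]
[ 649. -379.] -0.103 [63. 44.]
[ 513. -441.] -0.082 [234.  44.]
```

View pics/crop1.png

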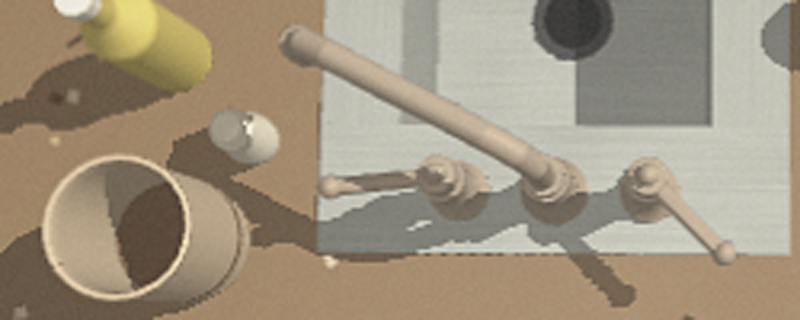

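The crop (3.2x, offset 40,125) gives these pixels:
- **Hot lever:** knob (649,175), ball (726,253)
- **Cold lever:** knob (435,172), ball (330,186)
- **Spout:** outlet end (298,45)
- **Crock:** rim x 42–189, y 156–299
- **Bowl:** near edge y=126, right edge x=713
- **Plughole:** (572,22)

```bash
python3 - <<'E'
from h import *
i=camera_info('top')
f=lambda u,v,z: np.round(onz(i,u/3.2+40,v/3.2+125,z)[:2],1)
hb,hp=f(726,253,100),f(649,175,108);cb,cp=f(330,186,100),f(435,172,108)
print('hot',hb,hp,np.linalg.norm(hb-hp),'cold',cb,cp,np.linalg.norm(cb-cp),'sep',np.linalg.norm(cp-hp))
print('plug',f(572,22,-156)); print('bowl near',f(500,126,0),f(700,126,0),'right',f(713,120,0),f(713,20,0))
print('flange near',f(320,252,0),f(790,252,0))
print('spout end',f(298,45,205))
print('crock',f(42,228,140),f(189,228,140),f(115,156,140),f(115,299,140))
h=lambda u,v,z: np.round(onz(i,u/1.5,v/1.5,z)[:2],1)
print('bowl TR',h(394,106,0),'TL',h(251,105,0),'BR',h(394,246,0),'jar',h(486,172,100),'mug',h(547,187,95),'soap',f(80,5,190),'salt',f(230,130,73))
b=cv2.imread('pics/top0_raw.png')
E
```

```text
hot [497.3 -74.1] [559.6 -12.1] 87.89362889311148 cold [551.8 246.1] [562.1 159.9] 86.81319024203637 sep 172.01816764516474
plug [757.5  73.4]
bowl near [619.3 124.1] [619.2 -55.9] right [624.7 -67.6] [716.5 -68. ]
flange near [505.7 282.6] [ 505.4 -135.8]
spout end [641.3 241.2]
crock [514.  453.8] [513.9 341.8] [569.9 400.7] [459.4 395.9]
bowl TR [898.3 -68.1] TL [900.1 212.3] BR [620.3 -67.2] jar [ 733.2 -225.5] mug [ 707.4 -333. ] soap [674.8 407.1] salt [602.4 338.3]
```

```bash
cat >> h.py <<'E'
def plan(wps,v=55,w=0.17):
    """wps: (x,y,z,yaw[,v]) world mm; prints calls of <=5 rows in tool axes of each call's start."""
    o=robot.get_obs(); p=np.array([*o['tcp_pos'],o['orientation'][2]]); rows=[]
    print('t',round(float(o['clock']),1),'at',np.round(p,2),'gap',round(float(o['finger_gap']),1),'F',np.round(o['force'],1))
    c=p
    for q in wps:
        vv=q[4] if len(q)>4 else v; q=np.array(q[:4],float); q[3]=p[3]+q[3]-c[3] if 0 else q[3]
        while q[3]-c[3]>np.pi: q[3]-=2*np.pi
        while q[3]-c[3]<-np.pi: q[3]+=2*np.pi
        n=max(1,int(np.ceil(max(np.linalg.norm(q[:3]-c[:3])/vv,abs(q[3]-c[3])/w))))
        rows+=[c+(q-c)*k/n for k in range(1,n+1)]; c=q
    s=p
    for k in range(0,len(rows),5):
        g=rows[k:k+5]; a=s[3]; out=[]
        for r in g:
            d=r-s; out.append([round((d[0]*np.cos(a)+d[1]*np.sin(a))/1000,3),round((d[0]*np.sin(a)-d[1]*np.cos(a))/1000,3),round(-d[2]/1000,3),round(-d[3],3)])
        print(out); s=g[-1]
E
python3 - <<'E'
from h import *
r=62;P=np.array([560,-12])
a0=np.radians(45.1)
L=lambda a,z:(P[0]-r*np.sin(a),P[1]-r*np.cos(a),z,np.pi/2-a)
print(L(a0,0))
x,y,_,w=L(a0,0)
plan([(x-150,y+20,230,w),(x,y,180,w),(x,y,83,w,35)])
E
```

```text
(np.float64(516.0829300610792), np.float64(-55.76403738207822), 0, np.float64(0.783652834145454))
t 0.1 at [149.87 502.78 230.71   2.85] gap 85.5 F [ 1.4 -0.3  0.2]
[[np.float64(-0.028), np.float64(-0.035), np.float64(0.0), np.float64(0.159)], [np.float64(-0.056), np.float64(-0.07), np.float64(0.0), np.float64(0.318)], [np.float64(-0.083), np.float64(-0.105), np.float64(0.0), np.float64(0.477)], [np.float64(-0.111), np.float64(-0.14), np.float64(0.0), np.float64(0.636)], [np.float64(-0.139), np.float64(-0.175), np.float64(0.0), np.float64(0.795)]]
[[np.float64(-0.044), np.float64(-0.005), np.float64(0.0), np.float64(0.159)], [np.float64(-0.089), np.float64(-0.009), np.float64(0.0), np.float64(0.318)], [np.float64(-0.133), np.float64(-0.014), np.float64(0.0), np.float64(0.477)], [np.float64(-0.178), np.float64(-0.018), np.float64(0.0), np.float64(0.636)], [np.float64(-0.222), np.float64(-0.023), np.float64(0.0), np.float64(0.795)]]
[[np.float64(-0.034), np.float64(0.028), np.float64(0.0), np.float64(0.159)], [np.float64(-0.069), np.float64(0.057), np.float64(0.0), np.float64(0.318)], [np.float64(-0.103), np.float64(0.085), np.float64(0.0), np.float64(0.477)], [np.float64(-0.094), np.float64(0.135), np.float64(0.017), np.float64(0.477)], [np.float64(-0.085), np.float64(0.185), np.float64(0.033), np.float64(0.477)]]
[[np.float64(0.031), np.float64(0.04), np.float64(0.017), np.float64(-0.0)], [np.float64(0.031), np.float64(0.04), np.float64(0.049), np.float64(-0.0)], [np.float64(0.031), np.float64(0.04), np.float64(0.081), np.float64(-0.0)], [np.float64(0.031), np.float64(0.04), np.float64(0.114), np.float64(-0.0)]]
```

```bash
sed -i 's/\[round((d\[0\]\*np.cos/[float(z) for z in (round((d[0]*np.cos/; s/round(-d\[3\],3)\])/round(-d[3],3))])/' h.py
python3 - <<'E'
from h import *
x,y,w=516,-56,.785
plan([(400,250,230,1.7),(x,y,190,w),(x,y,83,w,35)])
E
```

```text
t 0.1 at [149.87 502.78 230.71   2.85] gap 85.5 F [ 1.4 -0.3  0.2]
[[-0.045, -0.024, 0.0, 0.165], [-0.089, -0.049, 0.0, 0.329], [-0.134, -0.073, 0.0, 0.494], [-0.178, -0.098, 0.0, 0.658], [-0.223, -0.122, 0.001, 0.823]]
[[-0.048, 0.016, 0.0, 0.165], [-0.096, 0.032, 0.0, 0.329], [-0.151, 0.027, 0.007, 0.482], [-0.205, 0.022, 0.014, 0.634], [-0.259, 0.016, 0.02, 0.787]]
[[-0.042, 0.035, 0.007, 0.153], [-0.084, 0.069, 0.013, 0.305], [-0.126, 0.104, 0.02, 0.457], [-0.126, 0.104, 0.047, 0.457], [-0.126, 0.104, 0.074, 0.457]]
[[0.0, 0.0, 0.027, -0.0], [0.0, 0.0, 0.054, -0.0]]
```

Call:
play_rows(
  steps=[
    [-0.045, -0.024, 0, 0.165],
    [-0.089, -0.049, 0, 0.329],
    [-0.134, -0.073, 0, 0.494],
    [-0.178, -0.098, 0, 0.658],
    [-0.223, -0.122, 0.001, 0.823],
  ],
  jaw=0.6,
)

```text
clock: 0.72
tcp_pos: [329.6, 321.1, 230.2]
orientation: [-3.141, -0.0, 2.023]
force: [0.9, -0.2, -0.1]
finger_gap: 51.2
gripper_force: 0.0
```

Call:
play_rows(
  steps=[
    [-0.048, 0.016, 0, 0.165],
    [-0.096, 0.032, 0, 0.329],
    [-0.151, 0.027, 0.007, 0.482],
    [-0.205, 0.022, 0.014, 0.634],
    [-0.259, 0.016, 0.02, 0.787],
  ],
)

```text
clock: 1.35
tcp_pos: [457.9, 95.6, 209.8]
orientation: [-3.141, 0.0, 1.237]
force: [1.1, -0.1, -0.2]
finger_gap: 51.5
gripper_force: 0.0
```

Call:
play_rows(
  steps=[
    [-0.042, 0.035, 0.007, 0.153],
    [-0.084, 0.069, 0.013, 0.305],
    [-0.126, 0.104, 0.02, 0.457],
    [-0.126, 0.104, 0.02, 0.457],
  ],
)

```text
clock: 1.85
tcp_pos: [515.8, -58.7, 189.1]
orientation: [-3.141, 0.001, 0.779]
force: [-0.6, 0.5, -0.0]
finger_gap: 51.4
gripper_force: 0.0
```

```bash
python3 - <<'E'
from h import *
x,y,w=516,-56,.785
plan([(x,y,83,w,35)])
E
```

```text
t 1.9 at [515.82 -58.75 189.11   0.78] gap 51.4 F [-0.6  0.5 -0. ]
[[0.001, -0.0, 0.027, -0.001], [0.001, -0.001, 0.053, -0.003], [0.002, -0.001, 0.08, -0.004], [0.002, -0.002, 0.106, -0.006]]
```

Call:
play_rows(
  steps=[
    [0.001, 0, 0.036, -0.002],
    [0.002, -0.001, 0.072, -0.004],
    [0.002, -0.002, 0.106, -0.006],
    [0.002, -0.002, 0.106, -0.006],
  ],
)

```text
clock: 2.35
tcp_pos: [513.3, -51.3, 82.3]
orientation: [-3.136, 0.003, 0.793]
force: [0.3, -0.1, 0.1]
finger_gap: 51.0
gripper_force: 0.0
```

Call:
play_rows(
  steps=[
    [0, 0, 0, 0],
    [0, 0, 0, 0],
    [0, 0, 0, 0],
    [0, 0, 0, 0],
  ],
  jaw=0,
  force=25,
)

```text
clock: 2.85
tcp_pos: [516.6, -53.0, 85.8]
orientation: [3.139, -0.002, 0.791]
force: [-0.5, -0.6, 7.2]
finger_gap: 13.2
gripper_force: 28.1
```

```bash
python3 - <<'E'
from h import *
o=robot.get_obs();p=o['tcp_pos'];P=np.array([560,-12])
print(o['force'],o['moment'],np.linalg.norm(p[:2]-P),np.degrees(np.arctan2(P[0]-p[0],P[1]-p[1])))
r=np.linalg.norm(p[:2]-P); a0=np.arctan2(P[0]-p[0],P[1]-p[1])
plan([(P[0]-r*np.sin(a),P[1]-r*np.cos(a),p[2],np.pi/2-a) for a in np.linspace(a0,-.03,7)[1:]])
E
```

```text
[-0.51338631 -0.56575987  7.15951398] [ 0.05186772 -0.02786884 -0.15047331] 59.7072978488217 46.57989176741852
t 2.9 at [516.63 -53.04  85.85   0.79] gap 13.2 F [-0.5 -0.6  7.2]
[[0.0, 0.008, -0.0, -0.108], [0.002, 0.017, -0.0, -0.248], [0.004, 0.025, -0.0, -0.389], [0.008, 0.032, -0.0, -0.529], [0.013, 0.039, -0.0, -0.67]]
[[0.001, 0.008, -0.0, -0.14]]
```

Call:
play_rows(
  steps=[
    [0, 0.008, -0.002, -0.108],
    [0.002, 0.017, -0.002, -0.248],
    [0.004, 0.025, -0.002, -0.389],
    [0.008, 0.032, -0.002, -0.529],
    [0.013, 0.039, -0.002, -0.67],
  ],
)

```text
clock: 3.48
tcp_pos: [552.4, -70.5, 86.0]
orientation: [-3.141, -0.001, 1.465]
force: [1.5, 2.2, -3.1]
finger_gap: 13.4
gripper_force: 26.9
```

Call:
play_rows(
  steps=[
    [0.001, 0.004, 0, -0.07],
    [0.001, 0.008, 0, -0.14],
    [0.001, 0.008, 0, -0.14],
  ],
)

```text
clock: 3.85
tcp_pos: [559.2, -70.8, 86.0]
orientation: [-3.139, -0.001, 1.6]
force: [-4.3, -2.1, 0.0]
finger_gap: 13.4
gripper_force: 33.2
```

Call:
play_rows(
  steps=[
    [0, 0, 0, 0],
    [0, 0, 0, 0],
    [0, 0, -0.04, 0],
    [0, 0, -0.09, 0],
    [0, 0, -0.15, 0],
  ],
  jaw=0.6,
)

```text
clock: 4.47
tcp_pos: [560.1, -70.6, 237.5]
orientation: [-3.141, -0.0, 1.601]
force: [1.4, -0.3, -0.2]
finger_gap: 51.6
gripper_force: 0.0
```

```bash
python3 - <<'E'
from h import *
plan([])
snap('top','top1',1.5)
im=cv2.imread('pics/top1_raw.png')
for o in utensils(im,camera_info('top')): print(np.round(o[0]),round(o[1],3),np.round(o[2:]))
E
```

```text
t 4.5 at [560.05 -70.63 237.46   1.6 ] gap 51.6 F [ 1.4 -0.3 -0.2]
[ 489. -213.] 0.008 [158.  16.]
[ 654. -241.] -0.206 [62. 25.]
[ 486. -285.] -0.081 [235.  51.]
[ 481. -363.] -0.093 [158.  17.]
[ 649. -378.] -0.094 [63. 44.]
[ 513. -440.] -0.083 [234.  44.]
```

View pics/top1.png

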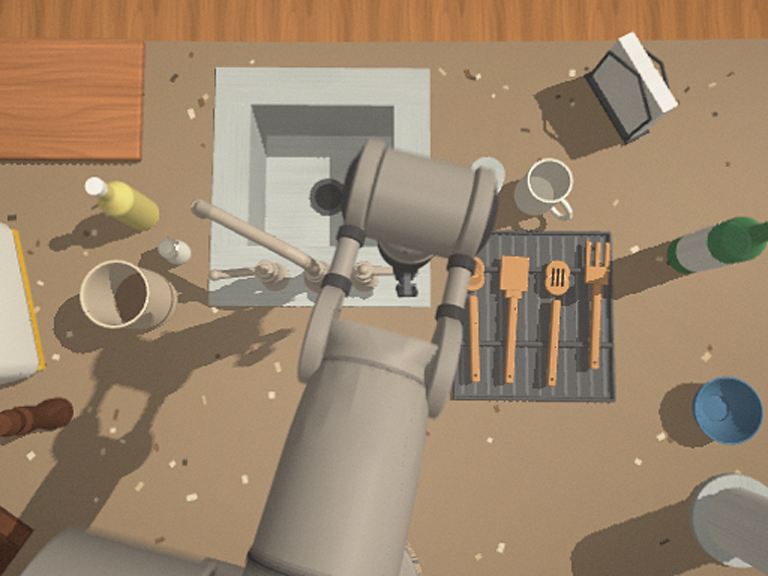

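The hot lever now points straight out along the row, and the utensils haven't moved. Next is the spout.

```bash
python3 - <<'E'
from h import *
P=np.array([560,73]);L=lambda a,z:(P[0]+100*np.cos(a),P[1]+100*np.sin(a),z,a)
plan([L(1.12,240),L(1.12,182)[:4]+(32,)])
E
```

```text
t 4.5 at [563.52 -71.47 246.95   1.6 ] gap 51.4 F [ 2.7 -1.1  6.5]
[[0.047, 0.009, 0.001, 0.096], [0.093, 0.019, 0.003, 0.192], [0.14, 0.028, 0.004, 0.289], [0.187, 0.038, 0.006, 0.385], [0.233, 0.047, 0.007, 0.481]]
[[0.0, 0.0, 0.029, -0.0], [0.0, 0.0, 0.058, -0.0]]
```

Call:
play_rows(
  steps=[
    [0.047, 0.009, 0.001, 0.096],
    [0.093, 0.019, 0.003, 0.192],
    [0.14, 0.028, 0.004, 0.289],
    [0.187, 0.038, 0.006, 0.385],
    [0.233, 0.047, 0.007, 0.481],
  ],
)

```text
clock: 5.15
tcp_pos: [600.7, 165.2, 229.4]
orientation: [3.141, -0.001, 1.117]
force: [0.7, -1.2, 0.2]
finger_gap: 51.0
gripper_force: 0.0
```

Call:
play_rows(
  steps=[
    [0, 0, 0, 0],
    [0, 0, 0.029, 0],
    [0, 0, 0.058, 0],
    [0, 0, 0.058, 0],
  ],
)

```text
clock: 5.65
tcp_pos: [599.1, 162.5, 169.3]
orientation: [-3.138, 0.003, 1.12]
force: [0.3, -0.7, 0.4]
finger_gap: 51.5
gripper_force: 0.0
```

Call:
play_rows(
  steps=[
    [0, 0, 0, 0],
    [0, 0, 0, 0],
    [0, 0, 0, 0],
    [0, 0, 0, 0],
  ],
  jaw=0,
)

```text
clock: 6.15
tcp_pos: [601.9, 163.2, 173.4]
orientation: [3.137, -0.002, 1.12]
force: [2.8, -1.7, 6.2]
finger_gap: 21.3
gripper_force: 24.8
```

```bash
python3 - <<'E'
from h import *
o=robot.get_obs();p=o['tcp_pos'];P=np.array([560,73]);d=p[:2]-P;r=np.hypot(*d);a=np.arctan2(d[1],d[0]);print(r,a)
plan([(P[0]+r*np.cos(t),P[1]+r*np.sin(t),p[2],t) for t in np.linspace(a,0,9)[1:]])
E
```

```text
99.44004215757352 1.1360637402126557
t 6.2 at [601.88 163.19 173.37   1.12] gap 21.3 F [ 2.8 -1.7  6.2]
[[-0.001, 0.014, -0.0, 0.126], [-0.004, 0.028, -0.0, 0.268], [-0.008, 0.041, -0.0, 0.41], [-0.015, 0.054, -0.0, 0.552], [-0.023, 0.065, -0.0, 0.694]]
[[-0.001, 0.014, -0.0, 0.142], [-0.004, 0.028, -0.0, 0.284], [-0.009, 0.041, -0.0, 0.426]]
```

Call:
play_rows(
  steps=[
    [-0.001, 0.014, -0.003, 0.126],
    [-0.004, 0.028, -0.003, 0.268],
    [-0.008, 0.041, -0.003, 0.41],
    [-0.015, 0.054, -0.003, 0.552],
    [-0.023, 0.065, -0.003, 0.694],
  ],
)

```text
clock: 6.78
tcp_pos: [649.0, 115.5, 173.5]
orientation: [-3.14, -0.0, 0.422]
force: [2.4, 3.0, -4.5]
finger_gap: 21.5
gripper_force: 25.2
```

Call:
play_rows(
  steps=[
    [-0.001, 0.014, 0, 0.142],
    [-0.004, 0.028, 0, 0.284],
    [-0.009, 0.041, 0, 0.426],
    [-0.009, 0.041, 0, 0.426],
    [-0.009, 0.041, 0, 0.426],
  ],
)

```text
clock: 7.4
tcp_pos: [657.9, 73.9, 173.5]
orientation: [-3.141, -0.0, 0.002]
force: [5.1, 0.7, -6.5]
finger_gap: 21.0
gripper_force: 25.1
```

```bash
python3 - <<'E'
from h import *
plan([(660,73,174,0)])
E
```

```text
t 7.4 at [657.92  73.85 173.53   0.  ] gap 21.0 F [ 5.1  0.7 -6.5]
[[0.002, 0.001, -0.0, 0.002]]
```

Release, lift, move off toward the tray, and look.

Call:
play_rows(
  steps=[
    [0, 0, 0, 0],
    [0, 0, 0, 0],
    [0, 0, -0.03, 0],
    [0, 0, -0.07, 0],
  ],
  jaw=0.6,
)

```text
clock: 7.9
tcp_pos: [656.8, 73.5, 244.4]
orientation: [-3.142, 0.003, 0.001]
force: [0.9, 1.1, 0.8]
finger_gap: 51.4
gripper_force: 0.0
```

```bash
python3 - <<'E'
from h import *
# yaw at pick: tool x along +-handle; fork (513,-440) yaw -0.083 ; tool x=+handle
plan([(440,-330,240,-.08)])
E
```

```text
t 7.9 at [656.76  73.5  244.37   0.  ] gap 51.4 F [0.9 1.1 0.8]
[[-0.024, 0.045, 0.0, 0.009], [-0.048, 0.09, 0.001, 0.018], [-0.072, 0.134, 0.001, 0.027], [-0.096, 0.179, 0.002, 0.036], [-0.121, 0.224, 0.002, 0.045]]
[[-0.022, 0.046, 0.0, 0.009], [-0.044, 0.092, 0.001, 0.018], [-0.066, 0.138, 0.001, 0.027], [-0.088, 0.183, 0.002, 0.036]]
```

```bash
python3 - <<'E'
from h import *
plan([(480,-200,240,1.5),(440,-300,240,np.pi-.08)],w=.18)
E
```

```text
t 7.9 at [656.76  73.5  244.37   0.  ] gap 51.4 F [0.9 1.1 0.8]
[[-0.02, 0.03, 0.0, -0.167], [-0.039, 0.061, 0.001, -0.333], [-0.059, 0.091, 0.001, -0.5], [-0.079, 0.121, 0.002, -0.666], [-0.098, 0.152, 0.002, -0.833]]
[[-0.036, 0.006, 0.0, -0.167], [-0.071, 0.012, 0.001, -0.333], [-0.107, 0.018, 0.001, -0.5], [-0.143, 0.024, 0.002, -0.666], [-0.154, 0.028, 0.002, -0.84]]
[[-0.011, -0.006, -0.0, -0.174], [-0.021, -0.011, -0.0, -0.347], [-0.032, -0.017, -0.0, -0.521], [-0.042, -0.022, -0.0, -0.694], [-0.053, -0.028, -0.0, -0.868]]
[[-0.003, -0.012, -0.0, -0.174], [-0.005, -0.023, -0.0, -0.347], [-0.008, -0.035, -0.0, -0.521]]
```

Call:
play_rows(
  steps=[
    [-0.02, 0.03, 0, -0.167],
    [-0.039, 0.061, 0.001, -0.333],
    [-0.059, 0.091, 0.001, -0.5],
    [-0.079, 0.121, 0.002, -0.666],
    [-0.098, 0.152, 0.002, -0.833],
  ],
)

```text
clock: 8.52
tcp_pos: [558.6, -79.3, 242.7]
orientation: [3.141, -0.0, 0.839]
force: [0.6, 0.6, -0.1]
finger_gap: 51.2
gripper_force: 0.0
```

Call:
play_rows(
  steps=[
    [-0.036, 0.006, 0, -0.167],
    [-0.071, 0.012, 0.001, -0.333],
    [-0.107, 0.018, 0.001, -0.5],
    [-0.143, 0.024, 0.002, -0.666],
    [-0.154, 0.028, 0.002, -0.84],
  ],
)

```text
clock: 9.15
tcp_pos: [475.4, -212.7, 240.8]
orientation: [-3.142, 0.0, 1.677]
force: [0.1, -0.1, 0.2]
finger_gap: 51.0
gripper_force: 0.0
```

Call:
play_rows(
  steps=[
    [-0.011, -0.006, 0, -0.174],
    [-0.021, -0.011, 0, -0.347],
    [-0.032, -0.017, 0, -0.521],
    [-0.042, -0.022, 0, -0.694],
    [-0.053, -0.028, 0, -0.868],
  ],
)

```text
clock: 9.78
tcp_pos: [453.9, -267.0, 240.8]
orientation: [3.142, 0.0, 2.548]
force: [-1.1, -0.2, -0.3]
finger_gap: 51.4
gripper_force: 0.0
```

Call:
play_rows(
  steps=[
    [-0.003, -0.012, 0, -0.174],
    [-0.005, -0.023, 0, -0.347],
    [-0.008, -0.035, 0, -0.521],
    [-0.008, -0.035, 0, -0.521],
  ],
)

```text
clock: 10.28
tcp_pos: [440.7, -300.7, 240.6]
orientation: [-3.141, 0.0, 3.06]
force: [0.3, 0.3, -0.7]
finger_gap: 51.5
gripper_force: 0.0
```

```bash
python3 - <<'E'
from h import *
plan([])
snap('top','top2',1.5)
im=cv2.imread('pics/top2_raw.png')
for o in utensils(im,camera_info('top')): print(np.round(o[0]),round(o[1],3),np.round(o[2:]))
c=im[100:225,40:290]; cv2.imwrite('pics/crop2.png',cv2.resize(c,None,fx=3.2,fy=3.2,interpolation=cv2.INTER_CUBIC))
E
```

```text
t 10.3 at [ 440.69 -300.65  240.57    3.06] gap 51.5 F [ 0.3  0.3 -0.7]
[ 658. -212.] -0.006 [62. 42.]
[ 489. -213.] 0.012 [158.  16.]
[ 486. -285.] -0.081 [235.  51.]
[ 485. -365.] -0.111 [69. 17.]
[ 649. -377.] -0.079 [63. 45.]
[ 629. -447.] -0.054 [118.  44.]
```

View pics/crop2.png

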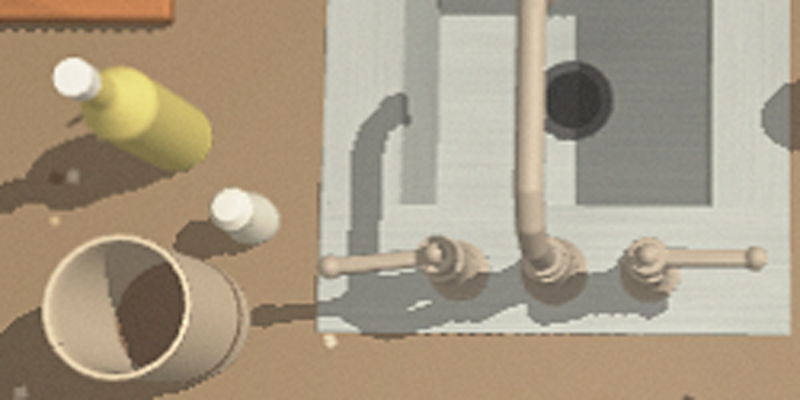

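```bash
python3 - <<'E'
from h import *
i=camera_info('top');f=lambda u,v,z: np.round(onz(i,u/3.2+40,v/3.2+100,z)[:2],1)
print('spout',f(531,30,200),f(530.5,180,200),'hot',f(758,258,100),f(649,253,108),'cold ball',f(330,266,100))
plan([(489,-213,120,np.pi+.012),(489,-213,120,np.pi+.012),(489,-213,8,np.pi+.012,32),(489,-213,8,np.pi+.012)])
E
```

```text
spout [714.1  73.4] [601.9  72.6] hot [ 558.2 -100.3] [561.2 -12.1] cold ball [551.8 246.1]
t 10.3 at [ 440.87 -300.2   240.5     3.06] gap 51.3 F [-0.3  0.8 -0.1]
[[-0.014, 0.03, 0.04, -0.032], [-0.027, 0.061, 0.08, -0.064], [-0.041, 0.091, 0.121, -0.096], [-0.041, 0.091, 0.121, -0.096], [-0.041, 0.091, 0.149, -0.096]]
[[-0.0, 0.0, 0.028, -0.0], [-0.0, 0.0, 0.056, -0.0], [-0.0, 0.0, 0.084, -0.0], [-0.0, 0.0, 0.084, -0.0]]
```

The spout axis is at y≈73 along its length, so it is at 0. The hot lever is shut. Now picking the spoon.

Call:
play_rows(
  steps=[
    [-0.014, 0.03, 0.04, -0.032],
    [-0.027, 0.061, 0.08, -0.064],
    [-0.041, 0.091, 0.121, -0.096],
    [-0.041, 0.091, 0.121, -0.096],
  ],
)

```text
clock: 10.82
tcp_pos: [488.1, -209.4, 116.5]
orientation: [3.137, -0.005, -3.125]
force: [-0.2, -0.4, -0.9]
finger_gap: 51.0
gripper_force: 0.0
```

Call:
play_rows(
  steps=[
    [0, 0, 0.035, 0],
    [0, 0, 0.07, 0],
    [0, 0, 0.095, 0],
    [0, 0, 0.112, 0],
    [0, 0, 0.112, 0],
  ],
)

```text
clock: 11.45
tcp_pos: [489.0, -213.2, 7.4]
orientation: [3.141, -0.001, -3.128]
force: [0.1, -0.7, -0.2]
finger_gap: 51.8
gripper_force: 0.0
```

Call:
play_rows(
  steps=[
    [0, 0, 0, 0],
    [0, 0, 0, 0],
    [0, 0, 0, 0],
    [0, 0, 0, 0],
  ],
  jaw=0,
  force=20,
)

```text
clock: 11.95
tcp_pos: [489.8, -213.4, 8.6]
orientation: [-3.14, 0.002, -3.126]
force: [-1.2, 0.3, 7.1]
finger_gap: 15.8
gripper_force: 21.9
```

Call:
play_rows(
  steps=[
    [0, 0, -0.02, 0],
    [0, 0, -0.05, 0],
    [0, 0, -0.09, 0],
    [0, 0, -0.13, 0],
    [0, 0, -0.14, 0],
  ],
)

```text
clock: 12.58
tcp_pos: [490.2, -213.5, 150.1]
orientation: [-3.139, 0.004, -3.125]
force: [-0.7, -0.7, -1.0]
finger_gap: 15.5
gripper_force: 21.0
```

```bash
python3 - <<'E'
from h import *
plan([(560,-150,150,np.pi/2,40),(610,-5,150,np.pi/2,35),(610,-3,150,np.pi/2)])
snap('scene','sc1',3,(120,80,370,270))
E
```

```text
t 12.6 at [ 490.21 -213.49  150.06   -3.13] gap 15.5 F [-0.7 -0.7 -1. ]
[[-0.007, 0.006, 0.0, 0.159], [-0.014, 0.012, 0.0, 0.317], [-0.021, 0.019, 0.0, 0.476], [-0.028, 0.025, 0.0, 0.635], [-0.035, 0.031, 0.0, 0.793]]
[[-0.001, 0.009, 0.0, 0.159], [-0.001, 0.019, 0.0, 0.317], [-0.002, 0.028, 0.0, 0.476], [-0.002, 0.038, 0.0, 0.635], [-0.003, 0.047, 0.0, 0.793]]
[[0.029, 0.01, -0.0, -0.0], [0.058, 0.02, -0.0, -0.0], [0.087, 0.03, -0.0, -0.0], [0.116, 0.04, -0.0, -0.0], [0.145, 0.05, -0.0, -0.0]]
[[0.002, 0.0, -0.0, -0.0]]
```

View pics/sc1.png

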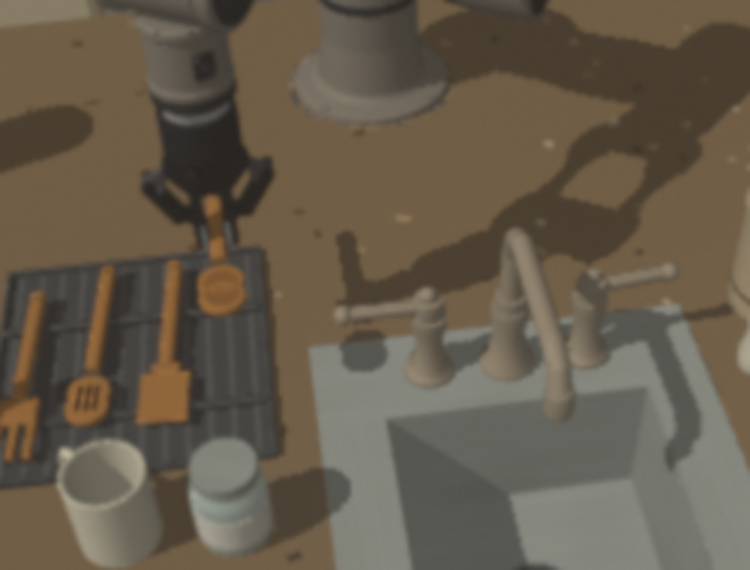

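The spoon is gripped and level. Now bring its handle under the spout and pivot it by lifting.

Call:
play_rows(
  steps=[
    [-0.007, 0.006, 0, 0.159],
    [-0.014, 0.012, 0, 0.317],
    [-0.021, 0.019, 0, 0.476],
    [-0.028, 0.025, 0, 0.635],
    [-0.035, 0.031, 0, 0.793],
  ],
)

```text
clock: 13.25
tcp_pos: [523.0, -180.7, 145.4]
orientation: [-3.141, -0.003, 2.359]
force: [-0.1, 0.5, -0.3]
finger_gap: 15.2
gripper_force: 24.2
```

Call:
play_rows(
  steps=[
    [-0.001, 0.009, 0, 0.159],
    [-0.001, 0.019, 0, 0.317],
    [-0.002, 0.028, 0, 0.476],
    [-0.002, 0.038, 0, 0.635],
    [-0.003, 0.047, 0, 0.793],
  ],
)

```text
clock: 13.88
tcp_pos: [558.0, -149.2, 145.3]
orientation: [-3.139, -0.001, 1.567]
force: [-0.4, -0.5, -0.7]
finger_gap: 15.4
gripper_force: 24.2
```

Call:
play_rows(
  steps=[
    [0.029, 0.01, 0, 0],
    [0.058, 0.02, 0, 0],
    [0.087, 0.03, 0, 0],
    [0.116, 0.04, 0, 0],
    [0.145, 0.05, 0, 0],
  ],
)

```text
clock: 14.5
tcp_pos: [607.9, -3.8, 145.3]
orientation: [-3.138, -0.001, 1.572]
force: [0.6, -0.9, 0.7]
finger_gap: 15.2
gripper_force: 24.2
```

```bash
python3 - <<'E'
from h import *
plan([(610,-2,150,np.pi/2)])
snap('scene','sc2',3,(170,60,420,250))
E
```

```text
t 14.5 at [607.91  -3.76 145.28   1.57] gap 15.2 F [ 0.6 -0.9  0.7]
[[0.002, 0.002, -0.005, 0.001]]
```

View pics/sc2.png

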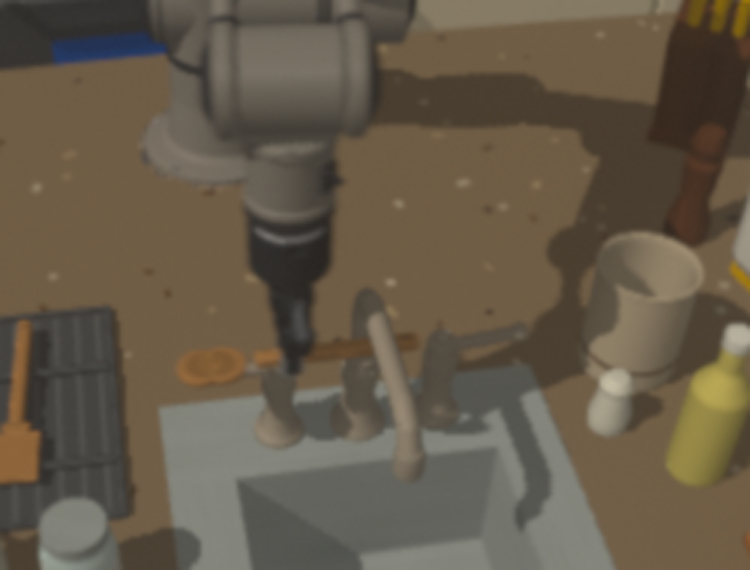

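The spoon handle is under the tube (crop x 330–415, y≈345). Lift slowly.

Call:
play_rows(
  steps=[
    [0, 0, -0.012, 0],
    [0, 0, -0.024, 0],
    [0, 0, -0.036, 0],
    [0, 0, -0.048, 0],
    [0, 0, -0.058, 0],
  ],
)

```text
clock: 15.18
tcp_pos: [608.5, -5.3, 206.1]
orientation: [3.141, 0.0, 1.571]
force: [-0.4, 0.6, -3.7]
finger_gap: 15.4
gripper_force: 23.3
```

```bash
python3 - <<'E'
from h import *
plan([]);print(robot.get_obs()['moment'])
snap('scene','sc3',3,(170,60,420,250))
E
```

```text
t 15.2 at [608.47  -5.33 206.14   1.57] gap 15.4 F [-0.4  0.6 -3.7]
[-0.20237145 -0.03724014  0.00304721]
```

View pics/sc3.png

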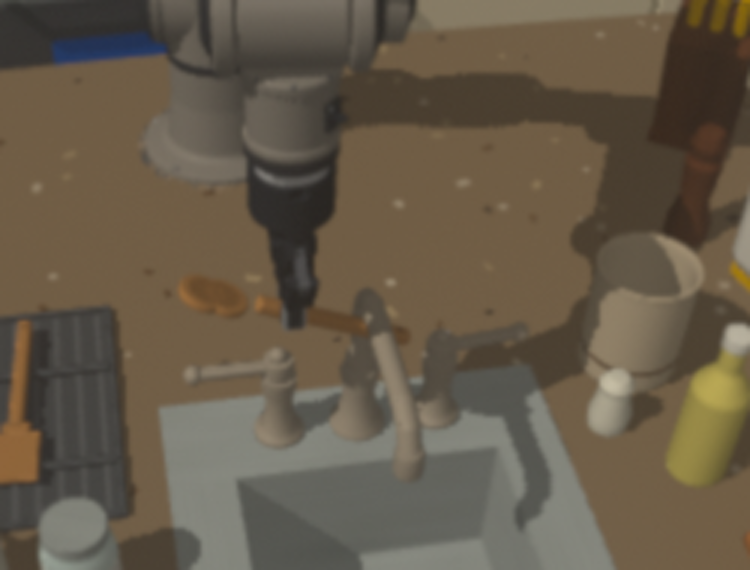

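It is pivoting in the grip, with only 3.7 N on the tool. Continue, then move clear.

Call:
play_rows(
  steps=[
    [0, 0, -0.011, 0],
    [0, 0, -0.022, 0],
    [0, 0, -0.033, 0],
    [0, 0, -0.044, 0],
    [0, 0, -0.055, 0],
  ],
)

```text
clock: 15.85
tcp_pos: [608.6, -5.0, 261.2]
orientation: [3.141, 0.0, 1.572]
force: [-0.1, -0.3, -3.1]
finger_gap: 15.4
gripper_force: 23.8
```

```bash
python3 - <<'E'
from h import *
plan([]);
snap('scene','sc4',3,(170,40,420,230))
E
```

```text
t 15.8 at [608.61  -5.   261.19   1.57] gap 15.4 F [-0.1 -0.3 -3.1]
```

View pics/sc4.png

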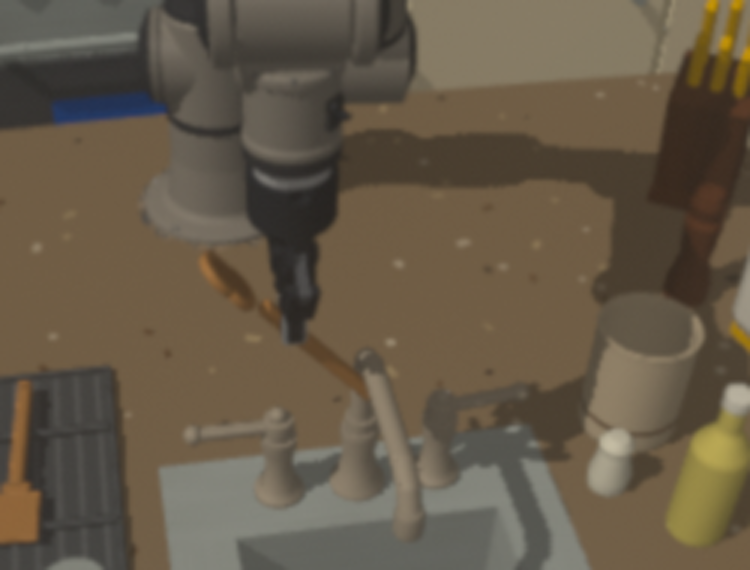

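The spoon is now about 55° handle-down. Carry it over to the crock.

```bash
cat >> h.py <<'E'
C=np.array([514.5,398]); TH=np.radians(55)
def grasp_at(hdeg,off=20,back=36):
    h=np.radians(hdeg); e=np.array([np.cos(h),np.sin(h)]); n=np.array([-e[1],e[0]])
    g=C+off*n+e*(125*np.cos(TH)-back); return float(g[0]),float(g[1]),float(h+np.pi)
E
python3 - <<'E'
from h import *
x,y,w=grasp_at(-45); print(x,y,w)
plan([(609,-50,262,1.57,25),(590,-40,335,1.57,45),(x,y,325,w,50),(x,y,240,w,40)])
E
```

```text
553.883764960095 386.9005062873668 2.356194490192345
t 15.9 at [609.13  -5.05 262.85   1.57] gap 15.4 F [-0.1 -2.3 -0.8]
[[-0.022, -0.0, 0.0, 0.001], [-0.045, -0.0, 0.001, 0.002], [-0.04, -0.01, -0.036, 0.002], [-0.035, -0.019, -0.072, 0.002], [0.013, -0.023, -0.071, -0.086]]
[[0.048, 0.0, 0.001, -0.087], [0.095, 0.0, 0.002, -0.175], [0.143, 0.0, 0.003, -0.262], [0.19, 0.0, 0.004, -0.349], [0.238, 0.001, 0.006, -0.437]]
[[0.043, 0.02, 0.001, -0.087], [0.086, 0.04, 0.002, -0.175], [0.129, 0.061, 0.003, -0.262], [0.129, 0.061, 0.032, -0.262], [0.129, 0.061, 0.06, -0.262]]
[[0.0, 0.0, 0.028, -0.0]]
```

Call:
play_rows(
  steps=[
    [-0.022, 0, 0, 0],
    [-0.045, 0, 0, 0],
    [-0.04, -0.01, -0.036, 0],
    [-0.035, -0.019, -0.072, 0],
    [0.013, -0.023, -0.071, -0.086],
  ],
)

```text
clock: 16.52
tcp_pos: [586.6, 4.5, 334.4]
orientation: [3.136, 0.002, 1.654]
force: [0.3, 0.5, -0.4]
finger_gap: 15.5
gripper_force: 24.1
```

Call:
play_rows(
  steps=[
    [0.048, 0, 0.001, -0.087],
    [0.095, 0, 0.002, -0.175],
    [0.143, 0, 0.003, -0.262],
    [0.19, 0, 0.004, -0.349],
    [0.238, 0.001, 0.006, -0.437],
  ],
)

```text
clock: 17.15
tcp_pos: [566.4, 245.1, 325.1]
orientation: [-3.142, 0.0, 2.096]
force: [0.2, 0.7, 0.1]
finger_gap: 15.5
gripper_force: 24.1
```

Call:
play_rows(
  steps=[
    [0.043, 0.02, 0.001, -0.087],
    [0.086, 0.04, 0.002, -0.175],
    [0.129, 0.061, 0.003, -0.262],
    [0.129, 0.061, 0.032, -0.262],
    [0.129, 0.061, 0.06, -0.262],
  ],
)

```text
clock: 17.77
tcp_pos: [554.9, 386.8, 263.9]
orientation: [-3.141, -0.0, 2.357]
force: [0.8, -0.4, -0.5]
finger_gap: 15.4
gripper_force: 24.1
```

```bash
python3 - <<'E'
from h import *
x,y,w=grasp_at(-45)
plan([(x,y,150,w,30),(x,y,148,w)])
snap('scene','sc5',3,(290,20,470,200))
E
```

```text
t 17.8 at [554.95 386.8  263.85   2.36] gap 15.4 F [ 0.8 -0.4 -0.5]
[[0.0, -0.0, 0.028, 0.0], [0.0, -0.0, 0.057, 0.0], [0.001, -0.001, 0.085, 0.0], [0.001, -0.001, 0.114, 0.001], [0.001, -0.001, 0.116, 0.001]]
```

View pics/sc5.png

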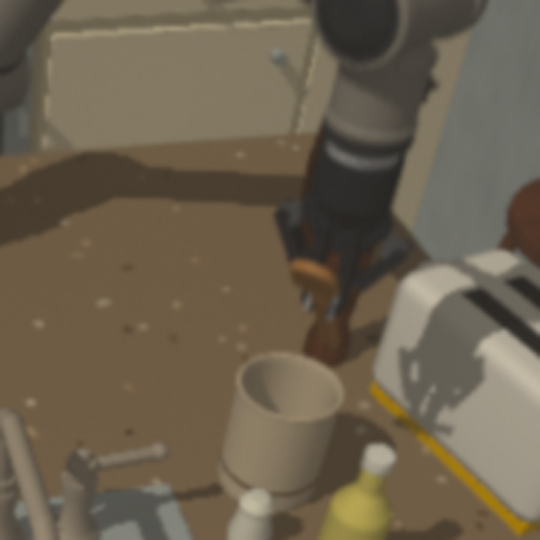

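The spoon is held head out towards the camera (crop 315,275) with the handle hidden behind the fingers, and the way down is clear. Lower while watching the force.

Call:
play_rows(
  steps=[
    [0, 0, 0.03, 0],
    [0, 0, 0.06, 0],
    [0, 0, 0.085, 0],
    [0, 0, 0.105, 0],
    [0, 0, 0.114, 0],
  ],
)

```text
clock: 18.45
tcp_pos: [555.9, 384.3, 150.9]
orientation: [-3.139, 0.002, 2.355]
force: [1.8, -5.9, 3.6]
finger_gap: 15.4
gripper_force: 24.4
```

Call:
play_rows(
  steps=[
    [0, 0, 0, 0],
    [0, 0, 0, 0],
  ],
)

```text
clock: 18.7
tcp_pos: [555.9, 384.7, 151.7]
orientation: [-3.14, 0.002, 2.355]
force: [1.5, -4.8, 0.8]
finger_gap: 15.1
gripper_force: 24.6
```

Call:
play_rows(
  steps=[
    [-0.005, 0, 0, 0],
    [-0.005, 0, 0, 0],
  ],
)

```text
clock: 18.95
tcp_pos: [558.5, 383.6, 151.5]
orientation: [3.141, -0.0, 2.356]
force: [0.8, -1.7, 1.2]
finger_gap: 15.4
gripper_force: 23.8
```

Call:
play_rows(
  steps=[
    [0, 0, 0, 0],
    [0, 0, 0, 0],
    [0, 0, 0, 0],
  ],
  jaw=0.35,
)

```text
clock: 19.32
tcp_pos: [557.5, 384.4, 151.4]
orientation: [3.141, -0.0, 2.357]
force: [-0.2, -0.1, -0.6]
finger_gap: 29.6
gripper_force: 0.0
```

Call:
play_rows(
  steps=[
    [0, 0, -0.01, 0],
    [0, 0, -0.04, 0],
    [0, 0, -0.09, 0],
    [0, 0, -0.15, 0],
    [0, 0, -0.15, 0],
  ],
  jaw=0.6,
)

```text
clock: 19.95
tcp_pos: [559.1, 385.0, 308.9]
orientation: [3.129, 0.004, 2.357]
force: [0.4, -0.2, -0.0]
finger_gap: 51.0
gripper_force: 0.0
```

```bash
python3 - <<'E'
from h import *
plan([(480,200,280,np.pi),(440,-80,250,np.pi-.08),(440,-200,240,np.pi-.08)],v=58)
E
```

```text
t 19.9 at [559.15 384.99 308.86   2.36] gap 51.0 F [ 0.4 -0.2 -0. ]
[[-0.015, -0.037, 0.006, -0.157], [-0.03, -0.075, 0.012, -0.314], [-0.045, -0.112, 0.017, -0.471], [-0.06, -0.149, 0.023, -0.628], [-0.075, -0.187, 0.029, -0.785]]
[[0.008, -0.056, 0.006, 0.016], [0.016, -0.112, 0.012, 0.032], [0.024, -0.168, 0.018, 0.048], [0.032, -0.224, 0.024, 0.064], [0.04, -0.28, 0.03, 0.08]]
[[-0.003, -0.04, 0.003, -0.0], [-0.006, -0.08, 0.007, -0.0], [-0.01, -0.12, 0.01, -0.0]]
```

Call:
play_rows(
  steps=[
    [-0.015, -0.037, 0.006, -0.157],
    [-0.03, -0.075, 0.012, -0.314],
    [-0.045, -0.112, 0.017, -0.471],
    [-0.06, -0.149, 0.023, -0.628],
    [-0.075, -0.187, 0.029, -0.785],
  ],
)

```text
clock: 20.58
tcp_pos: [477.7, 197.5, 272.2]
orientation: [3.142, 0.0, -3.136]
force: [1.0, -0.1, 0.6]
finger_gap: 51.3
gripper_force: 0.0
```

Call:
play_rows(
  steps=[
    [0.008, -0.056, 0.006, 0.016],
    [0.016, -0.112, 0.012, 0.032],
    [0.024, -0.168, 0.018, 0.048],
    [0.032, -0.224, 0.024, 0.064],
    [0.04, -0.28, 0.03, 0.08],
  ],
)

```text
clock: 21.2
tcp_pos: [438.0, -82.9, 242.3]
orientation: [-3.142, 0.001, 3.062]
force: [0.0, 0.1, 0.1]
finger_gap: 51.1
gripper_force: 0.0
```

```bash
python3 - <<'E'
from h import *
plan([])
snap('top','top3',1.5)
snap('scene','sc6',1.5)
im=cv2.imread('pics/top3_raw.png')
for o in utensils(im,camera_info('top')): print(np.round(o[0]),round(o[1],3),np.round(o[2:]))
a=cv2.imread('pics/top3_raw.png')[100:240,20:220];b=cv2.imread('pics/sc6_raw.png')[80:260,300:480]
cv2.imwrite('pics/pair1.png',np.hstack([cv2.resize(a,(571,400)),cv2.resize(b,(400,400))])[:, :] if 0 else np.hstack([cv2.resize(a,(457,320)),cv2.resize(b,(320,320))]))
E
```

```text
t 21.2 at [438.02 -82.91 242.34   3.06] gap 51.1 F [0.  0.1 0.1]
[ 566. -289.] -0.028 [157.  53.]
[ 481. -363.] -0.093 [158.  17.]
[ 649. -379.] -0.101 [63. 44.]
[ 513. -440.] -0.082 [234.  44.]
```

View pics/pair1.png

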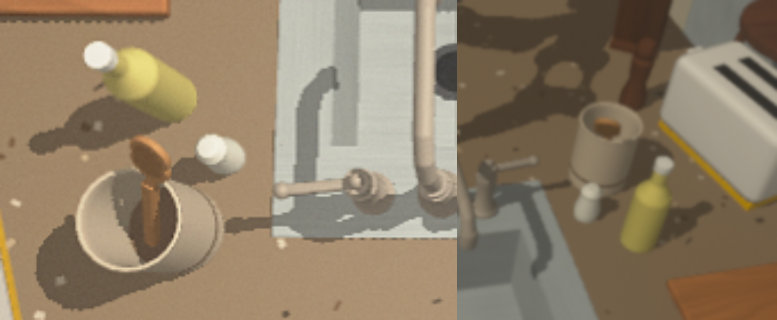

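The spoon stands in the crock with its head leaning +x (pair view: head (150,157), handle down to (150,245)). The crock and salt have not moved. Next is the slotted spoon.

```bash
python3 - <<'E'
from h import *
i=camera_info('top');f=lambda u,v,z: np.round(onz(i,u/2.285+20,v/2.2857+100,z)[:2],1)
print('tail',f(151,245,30),'head',f(150,157,190),f(150,190,150))
w=np.pi-.093
plan([(440,-250,200,w,58),(481,-363,100,w),(481,-363,100,w),(481,-363,8,w,30),(481,-363,8,w)])
E
```

```text
tail [494.1 421.3] head [574.1 354.9] [545.2 371.4]
t 21.3 at [437.51 -85.63 241.77   3.06] gap 51.3 F [-0.1  1.5  0.3]
[[-0.006, -0.055, 0.014, 0.002], [-0.011, -0.109, 0.028, 0.005], [-0.017, -0.164, 0.042, 0.007], [-0.033, -0.2, 0.075, 0.007], [-0.05, -0.236, 0.108, 0.007]]
[[-0.017, -0.036, 0.033, -0.0], [-0.017, -0.036, 0.033, -0.0], [-0.017, -0.036, 0.056, -0.0], [-0.017, -0.036, 0.079, -0.0], [-0.017, -0.036, 0.102, -0.0]]
[[0.0, 0.0, 0.023, -0.0], [0.0, 0.0, 0.023, -0.0]]
```

Call:
play_rows(
  steps=[
    [-0.006, -0.055, 0.014, 0.002],
    [-0.011, -0.109, 0.028, 0.005],
    [-0.017, -0.164, 0.042, 0.007],
    [-0.033, -0.2, 0.075, 0.007],
    [-0.05, -0.236, 0.108, 0.007],
  ],
)

```text
clock: 21.92
tcp_pos: [470.4, -321.4, 133.6]
orientation: [-3.141, 0.001, 3.055]
force: [0.6, 0.4, 0.7]
finger_gap: 51.4
gripper_force: 0.0
```

Call:
play_rows(
  steps=[
    [-0.017, -0.036, 0.033, 0],
    [-0.017, -0.036, 0.033, 0],
    [-0.017, -0.036, 0.06, 0],
    [-0.017, -0.036, 0.09, 0],
    [-0.017, -0.036, 0.11, 0],
  ],
)

```text
clock: 22.55
tcp_pos: [483.8, -356.2, 24.4]
orientation: [3.141, 0.0, 3.056]
force: [-0.3, 0.3, 0.3]
finger_gap: 51.0
gripper_force: 0.0
```

```bash
python3 - <<'E'
from h import *
plan([(481,-363,8,np.pi-.093)])
E
```

```text
t 22.6 at [ 483.8  -356.22   24.42    3.06] gap 51.0 F [-0.3  0.3  0.3]
[[0.002, -0.007, 0.016, 0.007]]
```

Call:
play_rows(
  steps=[
    [0.002, -0.007, 0.008, 0.007],
    [0.002, -0.007, 0.016, 0.007],
    [0.002, -0.007, 0.016, 0.007],
  ],
)

```text
clock: 22.92
tcp_pos: [481.0, -364.6, 8.6]
orientation: [3.142, 0.0, 3.048]
force: [-0.3, 0.2, -0.4]
finger_gap: 51.4
gripper_force: 0.0
```

Call:
play_rows(
  steps=[
    [0, 0, 0, 0],
    [0, 0, 0, 0],
    [0, 0, 0, 0],
    [0, 0, 0, 0],
  ],
  jaw=0,
)

```text
clock: 23.42
tcp_pos: [481.2, -364.9, 8.9]
orientation: [-3.141, 0.001, 3.048]
force: [0.0, 0.8, 4.8]
finger_gap: 15.5
gripper_force: 21.9
```

Call:
play_rows(
  steps=[
    [0, 0, -0.02, 0],
    [0, 0, -0.05, 0],
    [0, 0, -0.09, 0],
    [0, 0, -0.13, 0],
    [0, 0, -0.138, 0],
  ],
)

```text
clock: 24.05
tcp_pos: [481.8, -365.6, 149.0]
orientation: [-3.138, 0.004, 3.048]
force: [0.1, 0.3, -0.2]
finger_gap: 15.8
gripper_force: 21.2
```

```bash
python3 - <<'E'
from h import *
plan([(550,-160,150,np.pi/2,45),(609,-5,148,np.pi/2,37)])
E
```

```text
t 24.1 at [ 481.82 -365.64  148.98    3.05] gap 15.8 F [ 0.1  0.3 -0.2]
[[-0.005, 0.023, -0.0, 0.164], [-0.011, 0.047, -0.0, 0.328], [-0.016, 0.07, -0.0, 0.492], [-0.022, 0.094, -0.0, 0.656], [-0.027, 0.117, -0.001, 0.821]]
[[0.013, 0.02, -0.0, 0.164], [0.027, 0.04, -0.0, 0.328], [0.04, 0.06, -0.0, 0.492], [0.054, 0.08, -0.0, 0.656], [0.071, 0.108, -0.0, 0.656]]
[[0.031, 0.012, 0.0, -0.0], [0.062, 0.024, 0.001, -0.0], [0.093, 0.035, 0.001, -0.0], [0.124, 0.047, 0.002, -0.0]]
```

Call:
play_rows(
  steps=[
    [-0.005, 0.023, 0, 0.164],
    [-0.011, 0.047, 0, 0.328],
    [-0.016, 0.07, 0, 0.492],
    [-0.022, 0.094, 0, 0.656],
    [-0.027, 0.117, -0.001, 0.821],
  ],
)

```text
clock: 24.68
tcp_pos: [518.2, -249.5, 145.6]
orientation: [-3.141, -0.003, 2.221]
force: [0.2, -0.5, -0.2]
finger_gap: 15.5
gripper_force: 21.2
```

Call:
play_rows(
  steps=[
    [0.013, 0.02, 0, 0.164],
    [0.027, 0.04, 0, 0.328],
    [0.04, 0.06, 0, 0.492],
    [0.054, 0.08, 0, 0.656],
    [0.071, 0.108, 0, 0.656],
  ],
)

```text
clock: 25.3
tcp_pos: [560.3, -127.9, 145.7]
orientation: [-3.139, -0.001, 1.568]
force: [0.1, -1.2, -0.8]
finger_gap: 15.6
gripper_force: 21.1
```

Call:
play_rows(
  steps=[
    [0.031, 0.012, 0, 0],
    [0.062, 0.024, 0.001, 0],
    [0.093, 0.035, 0.001, 0],
    [0.124, 0.047, 0.002, 0],
    [0.124, 0.047, 0.002, 0],
  ],
)

```text
clock: 25.92
tcp_pos: [607.6, -2.4, 143.5]
orientation: [-3.139, -0.001, 1.574]
force: [-0.9, 0.3, -0.2]
finger_gap: 15.7
gripper_force: 21.1
```

```bash
python3 - <<'E'
from h import *
plan([(609,-4,148,np.pi/2),(609,-4,263,np.pi/2,12)])
E
```

```text
t 25.9 at [607.62  -2.42 143.54   1.57] gap 15.7 F [-0.9  0.3 -0.2]
[[-0.002, 0.001, -0.004, 0.003], [-0.002, 0.001, -0.016, 0.003], [-0.002, 0.001, -0.027, 0.003], [-0.002, 0.001, -0.039, 0.003], [-0.002, 0.001, -0.05, 0.003]]
[[0.0, 0.0, -0.012, -0.0], [0.0, 0.0, -0.023, -0.0], [0.0, 0.0, -0.034, -0.0], [0.0, 0.0, -0.046, -0.0], [0.0, 0.0, -0.058, -0.0]]
[[0.0, 0.0, -0.012, -0.0]]
```

Call:
play_rows(
  steps=[
    [-0.002, 0.001, -0.012, 0.003],
    [-0.002, 0.001, -0.024, 0.003],
    [-0.002, 0.001, -0.036, 0.003],
    [-0.002, 0.001, -0.048, 0.003],
    [-0.002, 0.001, -0.06, 0.003],
  ],
)

```text
clock: 26.55
tcp_pos: [608.9, -6.8, 206.1]
orientation: [-3.142, -0.0, 1.568]
force: [0.1, 0.3, -3.7]
finger_gap: 15.6
gripper_force: 20.4
```

Call:
play_rows(
  steps=[
    [0, 0, -0.012, 0],
    [0, 0, -0.024, 0],
    [0, 0, -0.036, 0],
    [0, 0, -0.048, 0],
    [0, 0, -0.059, 0],
  ],
)

```text
clock: 27.18
tcp_pos: [609.0, -6.7, 265.2]
orientation: [3.141, 0.0, 1.568]
force: [-0.1, -0.3, -2.6]
finger_gap: 15.7
gripper_force: 21.0
```

```bash
python3 - <<'E'
from h import *
x,y,w=grasp_at(-222); print(x,y,w)
plan([(609,-50,264,1.57,25),(590,-40,335,1.57,45),(570,250,325,.5,50),(x,y,320,w,50),(x,y,264,w,40)],w=.18)
E
```

```text
474.58930650375356 407.02309524262427 -0.7330382858376185
t 27.2 at [609.04  -6.73 265.2    1.57] gap 15.7 F [-0.1 -0.3 -2.6]
[[-0.022, 0.0, 0.001, -0.001], [-0.043, 0.0, 0.001, -0.002], [-0.038, -0.009, -0.034, -0.002], [-0.033, -0.019, -0.07, -0.002], [0.015, -0.022, -0.068, 0.176]]
[[0.047, -0.012, 0.002, 0.178], [0.094, -0.024, 0.003, 0.357], [0.141, -0.036, 0.005, 0.535], [0.188, -0.048, 0.007, 0.713], [0.235, -0.059, 0.008, 0.892]]
[[-0.001, -0.026, 0.001, 0.176], [-0.002, -0.052, 0.001, 0.352], [-0.004, -0.079, 0.002, 0.528], [-0.005, -0.105, 0.003, 0.705], [-0.006, -0.131, 0.004, 0.881]]
[[-0.021, -0.016, 0.001, 0.176], [-0.042, -0.032, 0.001, 0.352], [-0.042, -0.032, 0.029, 0.352], [-0.042, -0.032, 0.057, 0.352]]
```

Call:
play_rows(
  steps=[
    [-0.022, 0, 0.001, 0],
    [-0.043, 0, 0.001, 0],
    [-0.038, -0.009, -0.034, 0],
    [-0.033, -0.019, -0.07, 0],
    [0.015, -0.022, -0.068, 0.176],
  ],
)

```text
clock: 27.8
tcp_pos: [588.0, 4.9, 335.3]
orientation: [3.135, 0.0, 1.383]
force: [0.7, 0.7, -1.2]
finger_gap: 15.8
gripper_force: 21.3
```

Call:
play_rows(
  steps=[
    [0.047, -0.012, 0.002, 0.178],
    [0.094, -0.024, 0.003, 0.357],
    [0.141, -0.036, 0.005, 0.535],
    [0.188, -0.048, 0.007, 0.713],
    [0.235, -0.059, 0.008, 0.892],
  ],
)

```text
clock: 28.42
tcp_pos: [571.2, 250.1, 323.8]
orientation: [-3.141, 0.001, 0.492]
force: [1.0, -0.2, -0.2]
finger_gap: 15.4
gripper_force: 21.3
```

Call:
play_rows(
  steps=[
    [-0.001, -0.026, 0.001, 0.176],
    [-0.002, -0.052, 0.001, 0.352],
    [-0.004, -0.079, 0.002, 0.528],
    [-0.005, -0.105, 0.003, 0.705],
    [-0.006, -0.131, 0.004, 0.881],
  ],
)

```text
clock: 29.05
tcp_pos: [503.3, 361.6, 319.8]
orientation: [3.141, 0.001, -0.388]
force: [-0.3, 0.9, 0.1]
finger_gap: 15.8
gripper_force: 21.3
```

Call:
play_rows(
  steps=[
    [-0.021, -0.016, 0.001, 0.176],
    [-0.042, -0.032, 0.001, 0.352],
    [-0.042, -0.032, 0.02, 0.352],
    [-0.042, -0.032, 0.04, 0.352],
  ],
)

```text
clock: 29.55
tcp_pos: [476.5, 406.8, 279.5]
orientation: [3.142, -0.0, -0.734]
force: [0.2, 0.2, -1.2]
finger_gap: 15.2
gripper_force: 21.3
```

```bash
python3 - <<'E'
from h import *
x,y,w=grasp_at(-222,back=33); print(x,y,w)
plan([(x,y,155,w,27)]); print(robot.get_obs()['joint_positions'])
E
```

```text
472.3598720273214 409.03048706170085 -0.7330382858376185
t 29.6 at [476.54 406.77 279.5   -0.73] gap 15.2 F [ 0.2  0.2 -1.2]
[[-0.001, 0.0, 0.025, -0.0], [-0.002, 0.0, 0.05, -0.0], [-0.003, 0.001, 0.075, -0.0], [-0.004, 0.001, 0.1, -0.001], [-0.005, 0.001, 0.124, -0.001]]
[ 5.84347746e-01  5.08163704e-01  1.13050785e+00 -2.69600643e-05
  1.50296203e+00  2.88889324e+00]
```

Call:
play_rows(
  steps=[
    [-0.001, 0, 0.025, 0],
    [-0.002, 0, 0.05, 0],
    [-0.003, 0.001, 0.075, 0],
    [-0.004, 0.001, 0.1, 0],
    [-0.005, 0.001, 0.12, 0],
  ],
)

```text
clock: 30.18
tcp_pos: [472.1, 409.6, 159.2]
orientation: [-3.141, 0.001, -0.734]
force: [-0.4, 2.6, 0.5]
finger_gap: 15.4
gripper_force: 21.2
```

Call:
play_rows(
  steps=[
    [0, 0, 0.004, 0],
    [0, 0, 0.004, 0],
  ],
)

```text
clock: 30.42
tcp_pos: [471.8, 409.6, 156.3]
orientation: [3.141, 0.0, -0.734]
force: [-0.4, 1.2, 0.2]
finger_gap: 15.8
gripper_force: 21.0
```

Release and retreat, then head to the turner.

Call:
play_rows(
  steps=[
    [0, 0, 0, 0],
    [0, 0, 0, 0],
    [0, 0, 0, 0],
  ],
  jaw=0.35,
)

```text
clock: 30.8
tcp_pos: [471.8, 410.2, 157.0]
orientation: [-3.14, -0.001, -0.733]
force: [1.4, -1.1, 1.3]
finger_gap: 29.9
gripper_force: 0.8
```

Call:
play_rows(
  steps=[
    [0, 0, -0.01, 0],
    [0, 0, -0.04, 0],
    [0, 0, -0.09, 0],
    [0, 0, -0.14, 0],
    [0, 0, -0.14, 0],
  ],
  jaw=0.6,
)

```text
clock: 31.42
tcp_pos: [472.5, 411.3, 302.2]
orientation: [-3.132, -0.002, -0.733]
force: [0.9, 0.6, -0.7]
finger_gap: 51.6
gripper_force: 0.0
```

```bash
python3 - <<'E'
from h import *
plan([(470,150,285,1.3),(440,-60,250,np.pi-.08)],v=58,w=.18)
E
```

```text
t 31.4 at [472.46 411.28 302.19  -0.73] gap 51.6 F [ 0.9  0.6 -0.7]
[[0.014, 0.016, 0.001, -0.169], [0.029, 0.033, 0.003, -0.339], [0.043, 0.049, 0.004, -0.508], [0.058, 0.065, 0.006, -0.678], [0.072, 0.082, 0.007, -0.847]]
[[-0.003, 0.022, 0.001, -0.169], [-0.005, 0.043, 0.003, -0.339], [-0.008, 0.065, 0.004, -0.508], [-0.011, 0.086, 0.006, -0.678], [-0.013, 0.108, 0.007, -0.847]]
[[-0.018, 0.012, 0.001, -0.169], [-0.036, 0.025, 0.003, -0.339], [-0.055, 0.034, 0.006, -0.515], [-0.074, 0.044, 0.01, -0.691], [-0.093, 0.053, 0.013, -0.867]]
[[-0.02, -0.008, 0.004, -0.176], [-0.039, -0.017, 0.007, -0.352], [-0.059, -0.025, 0.01, -0.528], [-0.078, -0.033, 0.014, -0.705], [-0.098, -0.041, 0.018, -0.881]]
[[-0.006, -0.02, 0.004, -0.176], [-0.012, -0.041, 0.007, -0.352]]
```

Call:
play_rows(
  steps=[
    [0.014, 0.016, 0.001, -0.169],
    [0.029, 0.033, 0.003, -0.339],
    [0.043, 0.049, 0.004, -0.508],
    [0.058, 0.065, 0.006, -0.678],
    [0.072, 0.082, 0.007, -0.847],
  ],
)

```text
clock: 32.05
tcp_pos: [469.4, 300.3, 288.6]
orientation: [3.141, 0.002, 0.12]
force: [-0.6, -0.1, 0.5]
finger_gap: 51.1
gripper_force: 0.0
```

Call:
play_rows(
  steps=[
    [-0.003, 0.022, 0.001, -0.169],
    [-0.005, 0.043, 0.003, -0.339],
    [-0.008, 0.065, 0.004, -0.508],
    [-0.011, 0.086, 0.006, -0.678],
    [-0.013, 0.108, 0.007, -0.847],
  ],
)

```text
clock: 32.67
tcp_pos: [468.6, 191.6, 281.7]
orientation: [-3.141, 0.001, 0.967]
force: [0.4, 1.4, -0.6]
finger_gap: 51.1
gripper_force: 0.0
```

Call:
play_rows(
  steps=[
    [-0.018, 0.012, 0.001, -0.169],
    [-0.036, 0.025, 0.003, -0.339],
    [-0.055, 0.034, 0.006, -0.515],
    [-0.074, 0.044, 0.01, -0.691],
    [-0.093, 0.053, 0.013, -0.867],
  ],
)

```text
clock: 33.3
tcp_pos: [458.8, 85.1, 268.7]
orientation: [-3.14, -0.0, 1.834]
force: [0.4, -0.4, -0.1]
finger_gap: 51.2
gripper_force: 0.0
```

Call:
play_rows(
  steps=[
    [-0.02, -0.008, 0.004, -0.176],
    [-0.039, -0.017, 0.007, -0.352],
    [-0.059, -0.025, 0.01, -0.528],
    [-0.078, -0.033, 0.014, -0.705],
    [-0.098, -0.041, 0.018, -0.881],
  ],
)

```text
clock: 33.92
tcp_pos: [444.0, -19.9, 250.8]
orientation: [3.142, -0.001, 2.715]
force: [0.7, 0.1, 0.2]
finger_gap: 51.2
gripper_force: 0.0
```

Call:
play_rows(
  steps=[
    [-0.006, -0.02, 0.004, -0.176],
    [-0.012, -0.041, 0.007, -0.352],
    [-0.012, -0.041, 0.007, -0.352],
  ],
)

```text
clock: 34.3
tcp_pos: [437.7, -62.4, 243.7]
orientation: [3.141, -0.001, 3.058]
force: [-0.0, 0.2, -0.3]
finger_gap: 51.4
gripper_force: 0.0
```

```bash
python3 - <<'E'
from h import *
snap('top','top4',1.5)
snap('scene','sc7',1.5)
im=cv2.imread('pics/top4_raw.png')
for o in utensils(im,camera_info('top')): print(np.round(o[0]),round(o[1],3),np.round(o[2:]))
a=im[100:240,20:220];b=cv2.imread('pics/sc7_raw.png')[80:260,300:480]
cv2.imwrite('pics/pair2.png',np.hstack([cv2.resize(a,(457,320)),cv2.resize(b,(320,320))]))
w=np.pi-.081
plan([(440,-200,200,w,58),(486,-285,110,w),(486,-285,108,w)])
E
```

```text
[ 486. -285.] -0.083 [235.  51.]
[ 513. -440.] -0.082 [234.  44.]
t 34.4 at [438.17 -61.31 244.12   3.06] gap 50.9 F [-0.3 -0.7 -0.2]
[[-0.005, -0.046, 0.015, -0.001], [-0.009, -0.092, 0.029, -0.002], [-0.014, -0.138, 0.044, -0.004], [-0.031, -0.165, 0.074, -0.004], [-0.049, -0.192, 0.104, -0.004]]
[[-0.018, -0.027, 0.03, -0.0], [-0.018, -0.027, 0.032, -0.0]]
```

View pics/pair2.png

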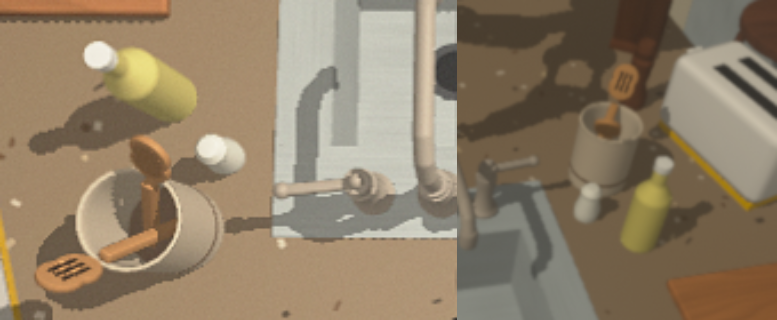

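Both utensils stand in the crock: the spoon head is at (150,157) and the slotted head at (70,272), leaning opposite ways. Now the turner.

Call:
play_rows(
  steps=[
    [-0.005, -0.046, 0.015, 0],
    [-0.009, -0.092, 0.029, 0],
    [-0.014, -0.138, 0.044, 0],
    [-0.031, -0.165, 0.074, 0],
    [-0.049, -0.192, 0.104, 0],
  ],
)

```text
clock: 35.02
tcp_pos: [472.5, -257.4, 139.7]
orientation: [3.142, 0.001, 3.058]
force: [0.1, -0.1, 0.2]
finger_gap: 51.2
gripper_force: 0.0
```

Call:
play_rows(
  steps=[
    [-0.018, -0.027, 0.03, 0],
    [-0.018, -0.027, 0.032, 0],
    [-0.018, -0.027, 0.032, 0],
  ],
)

```text
clock: 35.4
tcp_pos: [487.6, -284.3, 108.3]
orientation: [3.141, -0.001, 3.06]
force: [0.5, 0.2, -0.3]
finger_gap: 51.5
gripper_force: 0.0
```

```bash
python3 - <<'E'
from h import *
w=np.pi-.081
plan([(486,-285,8,w,30)])
E
```

```text
t 35.4 at [ 487.6  -284.29  108.34    3.06] gap 51.5 F [ 0.5  0.2 -0.3]
[[0.0, -0.0, 0.025, -0.0], [0.001, -0.0, 0.05, -0.0], [0.001, -0.001, 0.075, -0.0], [0.002, -0.001, 0.1, -0.0]]
```

Call:
play_rows(
  steps=[
    [0, 0, 0.03, 0],
    [0.001, 0, 0.06, 0],
    [0.001, -0.001, 0.085, 0],
    [0.002, -0.001, 0.1, 0],
    [0.002, -0.001, 0.1, 0],
  ],
)

```text
clock: 36.02
tcp_pos: [485.3, -285.5, 8.4]
orientation: [3.141, -0.001, 3.061]
force: [-0.1, 0.1, 1.1]
finger_gap: 51.2
gripper_force: 0.0
```

Call:
play_rows(
  steps=[
    [0, 0, 0, 0],
    [0, 0, 0, 0],
    [0, 0, 0, 0],
    [0, 0, 0, 0],
  ],
  jaw=0,
)

```text
clock: 36.52
tcp_pos: [486.1, -286.6, 9.4]
orientation: [-3.141, 0.002, 3.061]
force: [-0.7, 0.8, 6.1]
finger_gap: 15.5
gripper_force: 21.4
```

Call:
play_rows(
  steps=[
    [0, 0, -0.02, 0],
    [0, 0, -0.05, 0],
    [0, 0, -0.09, 0],
    [0, 0, -0.13, 0],
    [0, 0, -0.138, 0],
  ],
)

```text
clock: 37.15
tcp_pos: [486.6, -287.1, 149.3]
orientation: [-3.139, 0.005, 3.061]
force: [0.8, -0.4, -0.7]
finger_gap: 15.8
gripper_force: 20.5
```

```bash
python3 - <<'E'
from h import *
plan([(550,-160,146,np.pi/2,45),(609,-5,145,np.pi/2,37)])
E
```

```text
t 37.1 at [ 486.56 -287.12  149.27    3.06] gap 15.8 F [ 0.8 -0.4 -0.7]
[[-0.006, 0.015, 0.0, 0.166], [-0.012, 0.029, 0.001, 0.331], [-0.018, 0.044, 0.001, 0.497], [-0.024, 0.059, 0.001, 0.662], [-0.029, 0.073, 0.002, 0.828]]
[[0.007, 0.014, 0.0, 0.166], [0.014, 0.028, 0.001, 0.331], [0.02, 0.043, 0.001, 0.497], [0.027, 0.057, 0.001, 0.662], [0.044, 0.085, 0.002, 0.662]]
[[0.031, 0.012, 0.0, -0.0], [0.062, 0.024, 0.0, -0.0], [0.093, 0.035, 0.001, -0.0], [0.124, 0.047, 0.001, -0.0]]
```

Call:
play_rows(
  steps=[
    [-0.006, 0.015, 0, 0.166],
    [-0.012, 0.029, 0, 0.331],
    [-0.018, 0.044, 0, 0.497],
    [-0.024, 0.059, 0, 0.662],
    [-0.029, 0.073, 0, 0.828],
  ],
)

```text
clock: 37.78
tcp_pos: [519.8, -215.0, 145.0]
orientation: [-3.141, -0.002, 2.227]
force: [-0.2, 0.3, 0.3]
finger_gap: 15.0
gripper_force: 20.5
```

Call:
play_rows(
  steps=[
    [0.007, 0.014, 0, 0.166],
    [0.014, 0.028, 0, 0.331],
    [0.02, 0.043, 0, 0.497],
    [0.027, 0.057, 0, 0.662],
    [0.044, 0.085, 0, 0.662],
  ],
)

```text
clock: 38.4
tcp_pos: [559.7, -128.9, 145.0]
orientation: [-3.14, -0.001, 1.567]
force: [0.4, -0.0, -0.5]
finger_gap: 15.4
gripper_force: 20.5
```

Call:
play_rows(
  steps=[
    [0.031, 0.012, 0, 0],
    [0.062, 0.024, 0, 0],
    [0.093, 0.035, 0.001, 0],
    [0.124, 0.047, 0.001, 0],
    [0.124, 0.047, 0.001, 0],
  ],
)

```text
clock: 39.02
tcp_pos: [607.0, -2.7, 143.9]
orientation: [-3.14, -0.001, 1.574]
force: [0.3, -0.2, 0.0]
finger_gap: 15.6
gripper_force: 20.5
```

```bash
python3 - <<'E'
from h import *
plan([(609,-5,265,np.pi/2,12)])
E
```

```text
t 39.0 at [607.    -2.7  143.88   1.57] gap 15.6 F [ 0.3 -0.2  0. ]
[[-0.0, 0.0, -0.011, 0.0], [-0.0, 0.0, -0.022, 0.001], [-0.001, 0.001, -0.033, 0.001], [-0.001, 0.001, -0.044, 0.001], [-0.001, 0.001, -0.055, 0.001]]
[[-0.0, 0.0, -0.011, 0.0], [-0.0, 0.0, -0.022, 0.001], [-0.001, 0.001, -0.033, 0.001], [-0.001, 0.001, -0.044, 0.001], [-0.001, 0.001, -0.055, 0.001]]
[[-0.0, 0.0, -0.011, 0.0]]
```

Call:
play_rows(
  steps=[
    [-0.002, 0.001, -0.012, 0.002],
    [-0.002, 0.001, -0.024, 0.002],
    [-0.002, 0.001, -0.036, 0.002],
    [-0.002, 0.001, -0.048, 0.002],
    [-0.002, 0.001, -0.06, 0.002],
  ],
)

```text
clock: 39.65
tcp_pos: [608.1, -7.0, 206.1]
orientation: [3.142, -0.0, 1.569]
force: [-0.2, 1.1, -3.6]
finger_gap: 15.4
gripper_force: 19.8
```

Call:
play_rows(
  steps=[
    [0, 0, -0.012, 0],
    [0, 0, -0.024, 0],
    [0, 0, -0.036, 0],
    [0, 0, -0.048, 0],
    [0, 0, -0.06, 0],
  ],
)

```text
clock: 40.28
tcp_pos: [608.2, -7.0, 266.2]
orientation: [3.141, 0.0, 1.569]
force: [-0.0, 0.4, -2.4]
finger_gap: 15.5
gripper_force: 20.5
```

```bash
python3 - <<'E'
from h import *
x,y,w=grasp_at(-132,back=33); print(x,y,w)
plan([(609,-50,264,1.57,25),(590,-40,335,1.57,45),(x,y,325,w,55),(x,y,280,w,40)],w=.18)
E
```

```text
503.46951293829915 355.8598720273214 0.837758040957278
t 40.3 at [608.25  -6.97 266.19   1.57] gap 15.5 F [-0.   0.4 -2.4]
[[-0.022, 0.0, 0.001, -0.001], [-0.043, 0.001, 0.002, -0.001], [-0.038, -0.009, -0.033, -0.001], [-0.033, -0.018, -0.069, -0.001], [0.016, -0.029, -0.068, 0.09]]
[[0.048, -0.015, 0.001, 0.092], [0.097, -0.031, 0.002, 0.183], [0.145, -0.046, 0.004, 0.275], [0.193, -0.061, 0.005, 0.366], [0.241, -0.077, 0.006, 0.458]]
[[0.037, -0.035, 0.001, 0.092], [0.073, -0.07, 0.002, 0.183], [0.073, -0.07, 0.025, 0.183], [0.073, -0.07, 0.048, 0.183]]
```

Call:
play_rows(
  steps=[
    [-0.022, 0, 0.001, 0],
    [-0.043, 0.001, 0.002, 0],
    [-0.038, -0.009, -0.033, 0],
    [-0.033, -0.018, -0.069, 0],
    [0.016, -0.029, -0.068, 0.09],
  ],
)

```text
clock: 40.9
tcp_pos: [580.5, 5.7, 335.8]
orientation: [3.136, 0.001, 1.471]
force: [1.2, 0.4, -1.2]
finger_gap: 15.7
gripper_force: 20.7
```

Call:
play_rows(
  steps=[
    [0.048, -0.015, 0.001, 0.092],
    [0.097, -0.031, 0.002, 0.183],
    [0.145, -0.046, 0.004, 0.275],
    [0.193, -0.061, 0.005, 0.366],
    [0.241, -0.077, 0.006, 0.458],
  ],
)

```text
clock: 41.52
tcp_pos: [525.0, 256.3, 326.8]
orientation: [-3.141, 0.0, 1.016]
force: [0.8, 1.0, -0.5]
finger_gap: 15.5
gripper_force: 20.7
```

Call:
play_rows(
  steps=[
    [0.037, -0.035, 0.001, 0.092],
    [0.073, -0.07, 0.002, 0.183],
    [0.073, -0.07, 0.025, 0.183],
    [0.073, -0.07, 0.048, 0.183],
    [0.073, -0.07, 0.048, 0.183],
  ],
)

```text
clock: 42.15
tcp_pos: [503.2, 353.6, 277.0]
orientation: [-3.14, 0.005, 0.837]
force: [0.1, 0.5, -1.0]
finger_gap: 15.4
gripper_force: 20.7
```

```bash
python3 - <<'E'
from h import *
x,y,w=grasp_at(-132,back=33)
plan([(x,y,155,w,27)])
E
```

```text
t 42.1 at [503.17 353.6  276.96   0.84] gap 15.4 F [ 0.1  0.5 -1. ]
[[0.0, -0.0, 0.024, -0.0], [0.001, -0.001, 0.049, -0.0], [0.001, -0.001, 0.073, -0.001], [0.002, -0.001, 0.098, -0.001], [0.002, -0.001, 0.122, -0.001]]
```

Call:
play_rows(
  steps=[
    [0, 0, 0.024, 0],
    [0, 0, 0.049, 0],
    [0.001, -0.001, 0.073, 0],
    [0.002, -0.001, 0.098, 0],
    [0.002, -0.001, 0.12, 0],
  ],
)

```text
clock: 42.78
tcp_pos: [504.3, 356.9, 161.5]
orientation: [-3.141, -0.002, 0.837]
force: [-8.4, -3.9, 15.9]
finger_gap: 15.9
gripper_force: 22.1
```

Call:
play_rows(
  steps=[
    [0, 0, 0.002, 0],
    [0, 0, 0.002, 0],
  ],
)

```text
clock: 43.02
tcp_pos: [503.9, 356.8, 158.0]
orientation: [-3.141, 0.0, 0.837]
force: [-2.9, -1.2, 0.4]
finger_gap: 15.5
gripper_force: 20.3
```

Call:
play_rows(
  steps=[
    [0, 0, 0, 0],
    [0, 0, 0, 0],
    [0, 0, 0, 0],
    [0, 0, 0, 0],
  ],
  jaw=0.35,
)

```text
clock: 43.52
tcp_pos: [504.0, 357.3, 157.4]
orientation: [3.141, -0.0, 0.838]
force: [-0.6, 0.7, 0.8]
finger_gap: 29.7
gripper_force: 0.0
```

Call:
play_rows(
  steps=[
    [0, 0, -0.01, 0],
    [0, 0, -0.04, 0],
    [0, 0, -0.09, 0],
    [0, 0, -0.14, 0],
    [0, 0, -0.14, 0],
  ],
  jaw=0.6,
)

```text
clock: 44.15
tcp_pos: [505.3, 358.1, 303.1]
orientation: [3.138, -0.01, 0.838]
force: [0.1, 0.2, 0.3]
finger_gap: 51.1
gripper_force: 0.0
```

```bash
python3 - <<'E'
from h import *
plan([(460,150,285,2.0),(440,-60,250,np.pi-.08)],v=58,w=.18)
E
```

```text
t 44.1 at [505.25 358.13 303.14   0.84] gap 51.1 F [0.1 0.2 0.3]
[[-0.026, 0.015, 0.003, -0.166], [-0.053, 0.03, 0.005, -0.332], [-0.079, 0.045, 0.008, -0.498], [-0.106, 0.06, 0.01, -0.664], [-0.132, 0.075, 0.013, -0.83]]
[[-0.029, -0.009, 0.003, -0.166], [-0.058, -0.019, 0.005, -0.332], [-0.092, -0.025, 0.011, -0.509], [-0.127, -0.032, 0.017, -0.686], [-0.161, -0.039, 0.023, -0.863]]
[[-0.017, -0.031, 0.006, -0.177], [-0.035, -0.061, 0.012, -0.354], [-0.052, -0.092, 0.018, -0.531]]
```

Call:
play_rows(
  steps=[
    [-0.026, 0.015, 0.003, -0.166],
    [-0.053, 0.03, 0.005, -0.332],
    [-0.079, 0.045, 0.008, -0.498],
    [-0.106, 0.06, 0.01, -0.664],
    [-0.132, 0.075, 0.013, -0.83],
  ],
)

```text
clock: 44.78
tcp_pos: [470.6, 207.9, 283.8]
orientation: [-3.141, 0.0, 1.673]
force: [-0.2, -0.6, -0.5]
finger_gap: 51.1
gripper_force: 0.0
```

Call:
play_rows(
  steps=[
    [-0.029, -0.009, 0.003, -0.166],
    [-0.058, -0.019, 0.005, -0.332],
    [-0.092, -0.025, 0.011, -0.509],
    [-0.127, -0.032, 0.017, -0.686],
    [-0.161, -0.039, 0.023, -0.863],
  ],
)

```text
clock: 45.4
tcp_pos: [447.4, 43.9, 260.8]
orientation: [-3.141, -0.0, 2.537]
force: [0.1, -0.5, 0.6]
finger_gap: 51.3
gripper_force: 0.0
```

Call:
play_rows(
  steps=[
    [-0.017, -0.031, 0.006, -0.177],
    [-0.035, -0.061, 0.012, -0.354],
    [-0.052, -0.092, 0.018, -0.531],
    [-0.052, -0.092, 0.018, -0.531],
  ],
)

```text
clock: 45.9
tcp_pos: [437.1, -61.8, 242.5]
orientation: [3.141, -0.002, 3.059]
force: [0.5, 0.7, 0.7]
finger_gap: 51.4
gripper_force: 0.0
```

```bash
python3 - <<'E'
from h import *
snap('top','top5',1.5)
snap('scene','sc8',1.5)
im=cv2.imread('pics/top5_raw.png')
for o in utensils(im,camera_info('top')): print(np.round(o[0]),round(o[1],3),np.round(o[2:]))
a=im[100:240,20:220];b=cv2.imread('pics/sc8_raw.png')[80:260,300:480]
cv2.imwrite('pics/pair3.png',np.hstack([cv2.resize(a,(457,320)),cv2.resize(b,(320,320))]))
w=np.pi-.082
plan([(440,-250,200,w,62),(513,-440,110,w),(513,-440,108,w)])
E
```

```text
[ 513. -441.] -0.084 [234.  44.]
t 46.0 at [437.57 -60.08 243.08   3.06] gap 50.9 F [ 0.5  1.2 -0.1]
[[-0.005, -0.047, 0.011, -0.0], [-0.009, -0.095, 0.022, -0.001], [-0.014, -0.142, 0.032, -0.001], [-0.018, -0.189, 0.043, -0.001], [-0.036, -0.226, 0.061, -0.001]]
[[-0.018, -0.037, 0.018, -0.0], [-0.035, -0.073, 0.036, -0.0], [-0.053, -0.11, 0.054, -0.0], [-0.071, -0.147, 0.072, -0.0], [-0.071, -0.147, 0.074, -0.0]]
```

View pics/pair3.png

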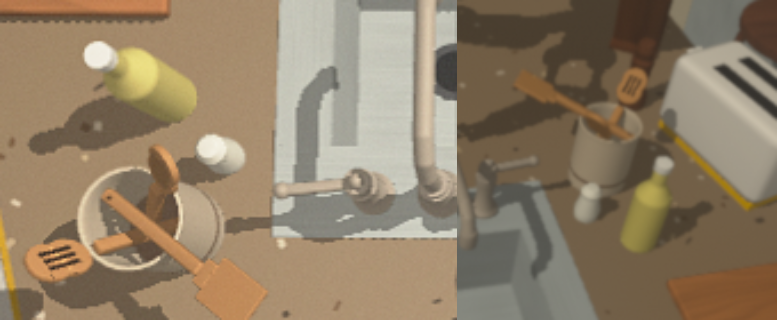

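The turner did not drop in. It lies across the rim on top of the other handles, with its tail at (108,196) and its blade outside at (232,292). I'll triangulate the handles before mending it.

```bash
cat >> h.py <<'E'
def tri(pt,ps):
    o1,d1=ray(camera_info('top'),*pt);o2,d2=ray(camera_info('scene'),*ps)
    A=np.stack([d1,-d2],1);s=np.linalg.lstsq(A,o2-o1,rcond=None)[0]
    a=o1+d1*s[0];b=o2+d2*s[1];return np.round((a+b)/2,1),round(float(np.linalg.norm(a-b)),1)
E
python3 - <<'E'
from h import *
T=lambda u,v:(u/2.285+20,v/2.2857+100); S=lambda u,v:(300+(u-457)*.5625,80+v*.5625)
i=camera_info('top')
print('turner tail',tri(T(108,195),S(628,136)),'neck',tri(T(203,265),S(556,99)),'blade tip',tri(T(250,310),S(520,78)))
print('slot head',tri(T(58,262),S(632,86)),'slot neck',tri(T(95,246),S(617,117)))
print('spoon head z190',onz(i,*T(163,167),190),'spoon shaft lowest seen z60..10',onz(i,*T(148,228),60),onz(i,*T(140,243),20))
b=proj(i,(514.5,398,6));print('floor centre px pair',(b[0]-20)*2.285,(b[1]-100)*2.2857)
E
python3 -c "
import cv2;im=cv2.imread('pics/top5_raw.png')[165:225,45:135];cv2.imwrite('pics/z.png',cv2.resize(im,None,fx=8,fy=8,interpolation=cv2.INTER_CUBIC))"
```

```text
turner tail (array([542.8, 426.5, 121.8]), 5.7) neck (array([464.5, 308.5, 158.5]), 1.0) blade tip (array([417.6, 252. , 177.7]), 0.1)
slot head (array([467.2, 451.4, 173. ]), 1.1) slot neck (array([486. , 433.2, 121. ]), 15.1)
spoon head z190 [563.77599378 341.23974581 190.        ] spoon shaft lowest seen z60..10 [512.08917797 412.25464552  60.        ] [497.16545828 439.09292446  20.        ]
floor centre px pair 179.28608686267273 229.73922726129067
```

```bash
python3 - <<'E'
from h import *
im=cv2.imread('pics/top5_raw.png');hsv=cv2.cvtColor(im,cv2.COLOR_BGR2HSV)
m=((hsv[...,0]>5)&(hsv[...,0]<20)&(hsv[...,1]>110)&(hsv[...,2]>100)).astype(np.uint8)
q=np.zeros_like(m);q[205:260,95:145]=m[205:260,95:145]
n,l,st,ce=cv2.connectedComponentsWithStats(q);k=1+np.argmax(st[1:,4]);v,u=np.nonzero(l==k)
i=camera_info('top')
P=np.array([onz(i,a,c,168)[:2] for a,c in zip(u,v)])
e=np.array([-.57,-.82]);e/=np.linalg.norm(e)
r=cv2.minAreaRect(P.astype(np.float32));print(st[k],r)
s=P@e; B=P[s>s.max()-55]; print('blade c',B.mean(0),'width',np.ptp(B@np.array([-e[1],e[0]])),'tip s',s.max())
H=P[s<s.max()-75]; t=H.mean(0);d=np.linalg.svd(H-t)[2][0];print('handle',t,d,np.degrees(np.arctan2(*(-d*np.sign(d[0]))[::-1])), len(H))
for c in('top',):pass
plan([(440,-60,262,3.05),(420,150,262,1.6),(433,262,262,.96)],v=55,w=.18)
E
```

```text
[ 95 205  42  40 739] ((451.1971435546875, 296.2821044921875), (115.79096984863281, 52.26814270019531), 50.97666549682617)
blade c [432.84095999 273.86432209] width 54.93620733785016 tip s -444.40866151146446
handle [473.54304263 325.52333317] [-0.6947154  -0.71928472] -134.0045424837138 105
t 46.0 at [437.57 -60.08 243.08   3.06] gap 50.9 F [ 0.5  1.2 -0.1]
[[-0.002, 0.0, -0.019, 0.009], [0.002, 0.023, -0.019, 0.17], [0.006, 0.046, -0.019, 0.331], [0.01, 0.069, -0.019, 0.492], [0.014, 0.093, -0.019, 0.653]]
[[0.017, 0.016, -0.0, 0.161], [0.035, 0.032, -0.0, 0.322], [0.052, 0.047, -0.0, 0.483], [0.069, 0.063, -0.0, 0.644], [0.087, 0.079, -0.0, 0.806]]
[[0.028, 0.004, -0.0, 0.16], [0.056, 0.008, -0.0, 0.32], [0.084, 0.012, -0.0, 0.48], [0.112, 0.016, -0.0, 0.64]]
```

```bash
python3 - <<'E'
from h import *
plan([(425,100,262,1.9),(433.5,274.5,262,.89)],v=62,w=.185)
E
```

```text
t 46.0 at [437.57 -60.08 243.08   3.06] gap 50.9 F [ 0.5  1.2 -0.1]
[[0.004, 0.023, -0.003, 0.166], [0.007, 0.045, -0.005, 0.331], [0.011, 0.068, -0.008, 0.497], [0.015, 0.091, -0.011, 0.662], [0.018, 0.113, -0.014, 0.828]]
[[0.019, 0.013, -0.003, 0.166], [0.038, 0.025, -0.005, 0.331], [0.06, 0.044, -0.005, 0.499], [0.083, 0.063, -0.005, 0.668], [0.105, 0.082, -0.005, 0.836]]
[[0.029, -0.004, -0.0, 0.168], [0.058, -0.007, -0.0, 0.337], [0.087, -0.011, -0.0, 0.505]]
```

Call:
play_rows(
  steps=[
    [0.004, 0.023, -0.003, 0.166],
    [0.007, 0.045, -0.005, 0.331],
    [0.011, 0.068, -0.008, 0.497],
    [0.015, 0.091, -0.011, 0.662],
    [0.018, 0.113, -0.014, 0.828],
  ],
  jaw=1,
)

```text
clock: 46.62
tcp_pos: [428.5, 55.8, 257.5]
orientation: [3.141, -0.0, 2.228]
force: [-0.3, -0.3, -0.2]
finger_gap: 85.3
gripper_force: 0.0
```

Call:
play_rows(
  steps=[
    [0.019, 0.013, -0.003, 0.166],
    [0.038, 0.025, -0.005, 0.331],
    [0.06, 0.044, -0.005, 0.499],
    [0.083, 0.063, -0.005, 0.668],
    [0.105, 0.082, -0.005, 0.836],
  ],
)

```text
clock: 47.25
tcp_pos: [428.2, 189.2, 262.5]
orientation: [3.141, -0.0, 1.392]
force: [0.5, -0.7, 0.2]
finger_gap: 85.3
gripper_force: 0.0
```

Call:
play_rows(
  steps=[
    [0.029, -0.004, 0, 0.168],
    [0.058, -0.007, 0, 0.337],
    [0.087, -0.011, 0, 0.505],
    [0.087, -0.011, 0, 0.505],
  ],
)

```text
clock: 47.75
tcp_pos: [432.0, 277.1, 262.1]
orientation: [-3.141, -0.0, 0.895]
force: [-0.5, -0.2, -0.2]
finger_gap: 85.2
gripper_force: 0.0
```

```bash
python3 - <<'E'
from h import *
plan([(433.5,274.5,152,.89,24)])
E
```

```text
t 47.8 at [432.04 277.09 262.11   0.89] gap 85.2 F [-0.5 -0.2 -0.2]
[[-0.0, 0.001, 0.022, 0.001], [-0.0, 0.001, 0.044, 0.002], [-0.001, 0.002, 0.066, 0.003], [-0.001, 0.002, 0.088, 0.004], [-0.001, 0.003, 0.11, 0.005]]
```

Call:
play_rows(
  steps=[
    [0, 0.001, 0.024, 0],
    [0, 0.001, 0.048, 0.002],
    [-0.001, 0.002, 0.075, 0.003],
    [-0.001, 0.003, 0.1, 0.004],
    [-0.001, 0.003, 0.116, 0.005],
  ],
)

```text
clock: 48.38
tcp_pos: [433.9, 271.6, 145.3]
orientation: [-3.141, 0.001, 0.889]
force: [-0.1, 1.4, 0.2]
finger_gap: 85.4
gripper_force: 0.0
```

Call:
play_rows(
  steps=[
    [0, 0, 0, 0],
    [0, 0, 0, 0],
    [0, 0, 0, 0],
    [0, 0, 0, 0],
  ],
  jaw=0,
  force=30,
)

```text
clock: 48.88
tcp_pos: [434.8, 272.0, 146.9]
orientation: [3.141, -0.001, 0.888]
force: [-1.1, 0.0, 0.0]
finger_gap: 51.9
gripper_force: 30.6
```

```bash
python3 - <<'E'
from h import *
plan([(434,272,180,.89,20),(440,250,330,.89,40),(560,-60,335,1.57,50),(608,-190,310,1.57,50),(608,-190,145,1.57,45)])
E
```

```text
t 48.9 at [434.77 272.03 146.9    0.89] gap 51.9 F [-1.1  0.   0. ]
[[-0.0, -0.0, -0.017, -0.001], [-0.001, -0.001, -0.033, -0.002], [-0.004, 0.004, -0.071, -0.002], [-0.007, 0.009, -0.108, -0.002], [-0.01, 0.013, -0.146, -0.002]]
[[-0.003, 0.005, -0.038, -0.0], [-0.027, 0.046, -0.038, -0.097], [-0.051, 0.087, -0.039, -0.194], [-0.074, 0.128, -0.04, -0.291], [-0.098, 0.169, -0.04, -0.389]]
[[-0.037, 0.029, -0.001, -0.097], [-0.075, 0.058, -0.001, -0.194], [-0.112, 0.088, -0.002, -0.291], [-0.149, 0.115, 0.006, -0.291], [-0.186, 0.143, 0.015, -0.291]]
[[-0.043, 0.016, 0.008, -0.0], [-0.043, 0.016, 0.05, -0.0], [-0.043, 0.016, 0.091, -0.0], [-0.043, 0.016, 0.132, -0.0], [-0.043, 0.016, 0.173, -0.0]]
```

Call:
play_rows(
  steps=[
    [-0.005, 0, -0.017, 0],
    [-0.008, 0, -0.033, 0],
    [-0.008, 0.004, -0.071, 0],
    [-0.01, 0.009, -0.108, 0],
    [-0.01, 0.013, -0.146, 0],
  ],
)

```text
clock: 49.5
tcp_pos: [438.4, 255.7, 295.0]
orientation: [3.141, -0.002, 0.888]
force: [0.7, 0.7, -0.6]
finger_gap: 52.3
gripper_force: 30.8
```

Call:
play_rows(
  steps=[
    [-0.003, 0.005, -0.038, 0],
    [-0.027, 0.046, -0.038, -0.097],
    [-0.051, 0.087, -0.039, -0.194],
    [-0.074, 0.128, -0.04, -0.291],
    [-0.098, 0.169, -0.04, -0.389],
  ],
)

```text
clock: 50.12
tcp_pos: [508.0, 71.8, 334.0]
orientation: [3.139, -0.001, 1.28]
force: [0.4, 0.2, -0.1]
finger_gap: 52.2
gripper_force: 30.8
```

Call:
play_rows(
  steps=[
    [-0.037, 0.029, -0.001, -0.097],
    [-0.075, 0.058, -0.001, -0.194],
    [-0.112, 0.088, -0.002, -0.291],
    [-0.149, 0.115, 0.006, -0.291],
    [-0.186, 0.143, 0.015, -0.291],
  ],
)

```text
clock: 50.75
tcp_pos: [591.0, -147.7, 318.9]
orientation: [3.139, 0.001, 1.568]
force: [0.7, 0.5, -0.3]
finger_gap: 52.1
gripper_force: 30.8
```

```bash
python3 - <<'E'
from h import *
plan([])
snap('top','top6',1.5); snap('scene','sc9',1.5)
im=cv2.imread('pics/sc9_raw.png'); t=cv2.imread('pics/top6_raw.png')
cv2.imwrite('pics/pair4.png',np.hstack([cv2.resize(t[90:240,20:320],(400,200)),cv2.resize(im[20:220,150:450],(390,260))[:200]]) if 0 else np.hstack([cv2.resize(t[90:290,20:320],(400,267)),cv2.resize(im[20:220,150:450],(400,267))]))
def wood(im,roi):
    hsv=cv2.cvtColor(im,cv2.COLOR_BGR2HSV);m=((hsv[...,0]>5)&(hsv[...,0]<20)&(hsv[...,1]>110)&(hsv[...,2]>100)).astype(np.uint8)
    n,l,st,ce=cv2.connectedComponentsWithStats(m);return [(st[k].tolist(),np.round(ce[k]).tolist()) for k in range(1,n) if st[k,4]>40]
for c in (wood(t,0),wood(im,0)): print(c)
E
```

```text
t 50.8 at [ 590.96 -147.72  318.88    1.57] gap 52.1 F [ 0.7  0.5 -0.3]
[([0, 0, 512, 108, 21658], [181.0, 32.0]), ([287, 137, 18, 26, 264], [296.0, 152.0]), ([212, 150, 53, 13, 364], [238.0, 156.0]), ([390, 161, 17, 85, 672], [397.0, 197.0]), ([60, 163, 39, 49, 583], [85.0, 190.0]), ([30, 204, 31, 20, 390], [45.0, 214.0]), ([13, 272, 9, 15, 55], [18.0, 278.0]), ([0, 276, 14, 14, 118], [5.0, 281.0])]
[([389, 118, 19, 21, 279], [398.0, 128.0]), ([194, 120, 9, 15, 98], [198.0, 127.0]), ([213, 123, 12, 9, 69], [218.0, 127.0]), ([254, 131, 29, 10, 174], [269.0, 135.0]), ([372, 139, 22, 17, 127], [384.0, 146.0]), ([0, 141, 47, 9, 161], [24.0, 145.0]), ([29, 169, 15, 14, 110], [35.0, 175.0]), ([432, 169, 37, 31, 41], [450.0, 186.0]), ([125, 177, 9, 31, 126], [129.0, 192.0]), ([498, 177, 14, 15, 123], [505.0, 183.0]), ([116, 213, 17, 21, 194], [125.0, 222.0]), ([417, 222, 95, 89, 6134], [471.0, 264.0]), ([423, 335, 89, 49, 1669], [487.0, 368.0])]
```

```bash
python3 - <<'E'
from h import *
print(tri((212,157),(283,139)))
plan([(608,-190,310,1.57,50),(608,-190,150,1.57,45),(608,20,150,1.57,45)])
E
```

```text
(array([584.6,  46.6, 273.6]), 7.8)
t 50.9 at [ 590.81 -150.43  316.37    1.56] gap 51.8 F [-0.5 -0.2 -1.4]
[[-0.039, 0.017, 0.006, -0.007], [-0.039, 0.017, 0.046, -0.007], [-0.039, 0.017, 0.086, -0.007], [-0.039, 0.017, 0.126, -0.007], [-0.039, 0.017, 0.166, -0.007]]
[[0.042, -0.0, -0.0, -0.0], [0.084, -0.0, -0.0, -0.0], [0.126, -0.0, -0.0, -0.0], [0.168, -0.0, -0.0, -0.0], [0.21, -0.0, -0.0, -0.0]]
```

Call:
play_rows(
  steps=[
    [-0.039, 0.021, 0.006, 0],
    [-0.039, 0.021, 0.046, 0],
    [-0.039, 0.021, 0.086, 0],
    [-0.039, 0.021, 0.126, 0],
    [-0.039, 0.021, 0.158, 0],
  ],
)

```text
clock: 51.48
tcp_pos: [611.3, -184.5, 159.2]
orientation: [3.141, -0.0, 1.568]
force: [0.4, 0.4, -0.1]
finger_gap: 52.1
gripper_force: 31.0
```

Call:
play_rows(
  steps=[
    [0.042, 0, 0, 0],
    [0.084, 0, 0, 0],
    [0.126, 0, 0, 0],
    [0.168, 0, 0, 0],
    [0.208, 0, 0, 0],
  ],
)

```text
clock: 52.1
tcp_pos: [612.2, 24.8, 161.0]
orientation: [3.14, -0.0, 1.568]
force: [0.6, 0.7, -0.9]
finger_gap: 52.2
gripper_force: 31.0
```

Call:
play_rows(
  steps=[
    [0, 0, -0.02, 0],
    [0, 0, -0.04, 0],
    [0, 0, -0.055, 0],
    [0, 0, -0.07, 0],
    [0, 0, -0.085, 0],
  ],
)

```text
clock: 52.72
tcp_pos: [612.1, 22.3, 245.3]
orientation: [-3.142, 0.0, 1.567]
force: [0.3, -3.7, -5.7]
finger_gap: 51.1
gripper_force: 39.7
```

Call:
play_rows(
  steps=[
    [0, 0, -0.017, 0],
    [0, 0, -0.034, 0],
    [0, 0, -0.051, 0],
    [0, 0, -0.068, 0],
    [0, 0, -0.085, 0],
  ],
)

```text
clock: 53.35
tcp_pos: [612.3, 22.5, 331.2]
orientation: [3.14, 0.0, 1.567]
force: [0.1, -2.1, -2.3]
finger_gap: 51.4
gripper_force: 39.0
```

```bash
python3 - <<'E'
from h import *
plan([(612,-35,333,1.57,30),(440,-20,350,1.57,50),(430,200,375,1.57,55),(555,391,385,2.16,50)])
E
```

```text
t 53.4 at [612.34  22.55 331.16   1.57] gap 51.4 F [ 0.1 -2.1 -2.3]
[[-0.029, -0.0, -0.001, -0.001], [-0.058, -0.0, -0.002, -0.003], [-0.054, -0.043, -0.006, -0.003], [-0.05, -0.086, -0.01, -0.003], [-0.047, -0.129, -0.015, -0.003]]
[[0.004, -0.043, -0.004, -0.0], [0.048, -0.045, -0.009, -0.0], [0.092, -0.047, -0.014, -0.0], [0.136, -0.049, -0.019, -0.0], [0.18, -0.051, -0.024, -0.0]]
[[0.044, -0.002, -0.005, -0.0], [0.082, 0.023, -0.007, -0.118], [0.12, 0.048, -0.009, -0.236], [0.159, 0.073, -0.011, -0.354], [0.197, 0.098, -0.013, -0.472]]
[[0.023, 0.04, -0.002, -0.118]]
```

Call:
play_rows(
  steps=[
    [-0.029, 0, 0, 0],
    [-0.058, 0, -0.002, 0],
    [-0.054, -0.043, -0.006, 0],
    [-0.05, -0.086, -0.01, 0],
    [-0.047, -0.129, -0.015, 0],
  ],
)

```text
clock: 53.98
tcp_pos: [482.1, -23.2, 346.0]
orientation: [3.139, -0.001, 1.568]
force: [0.2, -0.2, 0.9]
finger_gap: 51.5
gripper_force: 39.4
```

Call:
play_rows(
  steps=[
    [0.004, -0.043, -0.004, 0],
    [0.048, -0.045, -0.009, 0],
    [0.092, -0.047, -0.014, 0],
    [0.136, -0.049, -0.019, 0],
    [0.18, -0.051, -0.024, 0],
  ],
)

```text
clock: 54.6
tcp_pos: [432.4, 158.4, 370.4]
orientation: [3.138, -0.002, 1.568]
force: [0.5, 0.3, -1.1]
finger_gap: 51.2
gripper_force: 39.4
```

Call:
play_rows(
  steps=[
    [0.044, -0.002, -0.005, 0],
    [0.082, 0.023, -0.007, -0.118],
    [0.12, 0.048, -0.009, -0.236],
    [0.159, 0.073, -0.011, -0.354],
    [0.197, 0.098, -0.013, -0.472],
  ],
)

```text
clock: 55.22
tcp_pos: [531.5, 355.0, 383.5]
orientation: [3.138, -0.002, 2.044]
force: [0.5, -0.3, -0.4]
finger_gap: 51.3
gripper_force: 39.3
```

Call:
play_rows(
  steps=[
    [0.023, 0.04, -0.002, -0.118],
    [0.023, 0.04, -0.002, -0.118],
    [0.023, 0.04, -0.002, -0.118],
  ],
)

```text
clock: 55.6
tcp_pos: [556.1, 391.6, 384.2]
orientation: [3.141, -0.001, 2.157]
force: [0.1, -0.6, 0.3]
finger_gap: 51.4
gripper_force: 39.4
```

```bash
cat >> h.py <<'E'
def wood(im,roi,minA=25):
    hsv=cv2.cvtColor(im,cv2.COLOR_BGR2HSV);m=((hsv[...,0]>4)&(hsv[...,0]<21)&(hsv[...,1]>105)&(hsv[...,2]>80)).astype(np.uint8)
    q=np.zeros_like(m);x0,y0,x1,y1=roi;q[y0:y1,x0:x1]=m[y0:y1,x0:x1]
    n,l,st,ce=cv2.connectedComponentsWithStats(q);out=[]
    for k in range(1,n):
        if st[k,4]<minA: continue
        v,u=np.nonzero(l==k); out.append((st[k].tolist(),'low',[round(float(u[v>=v.max()-1].mean()),1),int(v.max())],'left',[int(u.min()),round(float(v[u<=u.min()+1].mean()),1)]))
    return out
E
python3 - <<'E'
from h import *
plan([])
snap('top','top7',1.5); snap('scene','sc10',1.5)
t=cv2.imread('pics/top7_raw.png');s=cv2.imread('pics/sc10_raw.png')
for o in wood(t,(20,100,200,280)):print(o)
print()
for o in wood(s,(280,0,430,200)):print(o)
E
```

```text
t 55.6 at [556.07 391.63 384.18   2.16] gap 51.4 F [ 0.1 -0.6  0.3]
([20, 100, 75, 8, 537], 'low', [59.0, 107], 'left', [20, 103.0])
([20, 158, 32, 31, 269], 'low', [47.5, 188], 'left', [20, 162.0])
([60, 163, 39, 49, 596], 'low', [64.2, 211], 'left', [60, 207.0])
([20, 192, 5, 24, 28], 'low', [24.0, 215], 'left', [20, 197.1])
([30, 204, 31, 20, 403], 'low', [41.5, 223], 'left', [30, 213.5])
([24, 219, 6, 25, 39], 'low', [27.0, 243], 'left', [24, 222.8])
([20, 265, 29, 15, 281], 'low', [35.4, 279], 'left', [20, 276.2])

([372, 69, 47, 89, 1112], 'low', [382.4, 157], 'left', [372, 145.7])
([412, 147, 18, 21, 45], 'low', [428.7, 167], 'left', [412, 149.3])
```

```bash
python3 - <<'E'
from h import *
g=np.array([556,391.6,409.]);e=np.array([np.cos(2.157-np.pi),np.sin(2.157-np.pi),0])
for th in (70,74,78,82):
    t=np.radians(th);tail=g-205*(np.cos(t)*e+np.array([0,0,np.sin(t)]));print(th,tail.round(),np.round(proj(camera_info('top'),tail)),np.round(proj(camera_info('scene'),tail)))
t=cv2.imread('pics/top7_raw.png')
hsv=cv2.cvtColor(t,cv2.COLOR_BGR2HSV);m=((hsv[...,0]>4)&(hsv[...,0]<21)&(hsv[...,1]>105)&(hsv[...,2]>80))
for v in range(158,192,3): print(v,np.nonzero(m[v,20:100])[0]+20)
s=cv2.imread('pics/sc10_raw.png');hsv=cv2.cvtColor(s,cv2.COLOR_BGR2HSV);m=((hsv[...,0]>4)&(hsv[...,0]<21)&(hsv[...,1]>105)&(hsv[...,2]>80))
for v in range(70,158,5): q=np.nonzero(m[v,360:430])[0]+360;print(v,q.min() if len(q) else 0,q.max() if len(q) else 0,len(q))
E
```

```text
70 [517. 450. 216.] [ 37. 192.] [408. 127.]
74 [525. 439. 212.] [ 43. 189.] [405. 130.]
78 [532. 427. 208.] [ 49. 185.] [402. 132.]
82 [540. 415. 206.] [ 55. 182.] [399. 135.]
158 [20]
161 [20 21 22 24 25]
164 [20 21 22 23 24 25 26 86 87 88 89 90 91]
167 [24 25 26 27 28 29 30 85 86 87 88 89 90 91 92 93 94]
170 [29 30 31 32 33 85 86 87 88 89 90 91 92 93 94 95]
173 [29 30 31 32 33 34 35 36 37 86 87 88 89 90 91 92 93 94 95 96 97]
176 [28 29 30 31 32 33 34 35 36 37 38 39 40 41 87 88 89 90 91 92 93 94 95 96
 97 98]
179 [33 34 35 36 37 38 39 40 41 42 43 44 45 88 89 90 91 92 93 94 95 96 97]
182 [37 38 39 40 41 42 43 44 45 46 47 48 49 85 86 87 88 89 90 91 92 93 94 95
 96 97]
185 [42 43 44 45 46 47 48 49 50 51 85 86 87 88 89 90 91 92]
188 [45 46 47 48 49 50 84 85 86 87 88 89 90 91]
191 [84 85 86 87 88 89 90]
70 400 409 10
75 401 417 17
80 400 416 17
85 399 415 17
90 402 413 12
95 404 414 11
100 387 409 7
105 385 409 11
110 397 408 9
115 401 407 7
120 394 406 13
125 392 407 16
130 389 406 18
135 390 403 14
140 389 397 6
145 372 392 15
150 374 417 19
155 379 422 11
```

The handle tail measures about (531,428,208), tilted ~77°, over the free strip in the crock. Lower it.

Call:
play_rows(
  steps=[
    [0, 0, 0.025, 0],
    [0, 0, 0.05, 0],
    [0, 0, 0.07, 0],
    [0, 0, 0.085, 0],
    [0, 0, 0.1, 0],
  ],
)

```text
clock: 56.32
tcp_pos: [556.2, 390.9, 284.6]
orientation: [3.139, -0.0, 2.157]
force: [0.4, 0.2, -0.2]
finger_gap: 51.2
gripper_force: 39.4
```

Call:
play_rows(
  steps=[
    [0, 0, 0.015, 0],
    [0, 0, 0.03, 0],
    [0, 0, 0.045, 0],
    [0, 0, 0.06, 0],
  ],
)

```text
clock: 56.82
tcp_pos: [556.5, 391.7, 222.3]
orientation: [-3.142, -0.0, 2.158]
force: [0.6, -0.4, -1.0]
finger_gap: 51.2
gripper_force: 39.4
```

Call:
play_rows(
  steps=[
    [0, 0, 0.008, 0],
    [0, 0, 0.014, 0],
    [0, 0, 0.014, 0],
  ],
)

```text
clock: 57.2
tcp_pos: [556.5, 391.7, 209.1]
orientation: [-3.141, -0.0, 2.158]
force: [-0.2, 1.1, -1.4]
finger_gap: 51.5
gripper_force: 39.4
```

Call:
play_rows(
  steps=[
    [0, 0, 0, 0],
    [0, 0, 0, 0],
    [0, 0, 0, 0],
    [0, 0, 0, 0],
  ],
  jaw=0.9,
)

```text
clock: 57.7
tcp_pos: [556.5, 391.7, 209.5]
orientation: [3.141, -0.0, 2.158]
force: [0.2, -0.4, 0.0]
finger_gap: 76.8
gripper_force: 0.0
```

Call:
play_rows(
  steps=[
    [0, 0, -0.01, 0],
    [0, 0, -0.03, 0],
    [0, 0, -0.06, 0],
    [0, 0, -0.1, 0],
    [0, 0, -0.14, 0],
  ],
)

```text
clock: 58.32
tcp_pos: [556.3, 391.6, 351.5]
orientation: [3.141, 0.0, 2.158]
force: [0.6, 0.7, 0.2]
finger_gap: 77.0
gripper_force: 0.0
```

```bash
python3 - <<'E'
from h import *
plan([(440,150,300,2.6),(440,-60,250,np.pi-.08)],v=60,w=.18)
E
```

```text
t 58.3 at [556.31 391.58 351.49   2.16] gap 77.0 F [0.6 0.7 0.2]
[[-0.027, -0.046, 0.01, -0.088], [-0.055, -0.092, 0.021, -0.177], [-0.082, -0.138, 0.031, -0.265], [-0.109, -0.185, 0.041, -0.354], [-0.137, -0.231, 0.051, -0.442]]
[[-0.027, -0.045, 0.012, -0.115], [-0.054, -0.09, 0.025, -0.231], [-0.081, -0.135, 0.038, -0.346], [-0.108, -0.18, 0.05, -0.462]]
```

Call:
play_rows(
  steps=[
    [-0.027, -0.046, 0.01, -0.088],
    [-0.055, -0.092, 0.021, -0.177],
    [-0.082, -0.138, 0.031, -0.265],
    [-0.109, -0.185, 0.041, -0.354],
    [-0.137, -0.231, 0.051, -0.442],
  ],
)

```text
clock: 58.95
tcp_pos: [439.2, 148.3, 299.0]
orientation: [3.14, 0.001, 2.603]
force: [0.4, -0.4, 0.9]
finger_gap: 76.9
gripper_force: 0.0
```

Call:
play_rows(
  steps=[
    [-0.027, -0.045, 0.012, -0.115],
    [-0.054, -0.09, 0.025, -0.231],
    [-0.081, -0.135, 0.038, -0.346],
    [-0.108, -0.18, 0.05, -0.462],
    [-0.108, -0.18, 0.05, -0.462],
  ],
)

```text
clock: 59.58
tcp_pos: [439.5, -63.1, 248.3]
orientation: [-3.141, -0.0, 3.057]
force: [-0.1, 0.7, -0.1]
finger_gap: 76.9
gripper_force: 0.0
```

```bash
python3 - <<'E'
from h import *
plan([])
snap('top','top8',1.5); snap('scene','sc11',1.5)
t=cv2.imread('pics/top8_raw.png');s=cv2.imread('pics/sc11_raw.png')
for o in utensils(t,camera_info('top')): print(np.round(o[0]),round(o[1],3),np.round(o[2:]))
for o in wood(t,(25,110,140,260)):print(o)
print()
for o in wood(s,(330,60,430,180)):print(o)
# tray ribs not needed; blob of the crock heads vs the expected tilt
E
```

```text
t 59.6 at [439.51 -63.13 248.27   3.06] gap 76.9 F [-0.1  0.7 -0.1]
[ 513. -441.] -0.084 [234.  44.]
([29, 163, 70, 61, 1459], 'low', [41.8, 223], 'left', [29, 203.5])
([25, 223, 6, 25, 36], 'low', [27.1, 247], 'left', [25, 232.0])

([392, 60, 29, 19, 257], 'low', [416.2, 78], 'left', [392, 72.2])
([403, 102, 8, 8, 41], 'low', [405.0, 109], 'left', [403, 106.2])
([372, 108, 36, 51, 758], 'low', [389.6, 158], 'left', [372, 146.2])
([412, 147, 18, 21, 59], 'low', [428.7, 167], 'left', [412, 149.3])
```

```bash
python3 - <<'E'
from h import *
plan([(480,-300,200,3.058,60),(581,-446.5,100,3.058,60)])
E
```

```text
t 59.7 at [439.91 -60.34 248.91   3.06] gap 76.7 F [-0.3 -0.9 -1. ]
[[-0.012, -0.047, 0.01, 0.0], [-0.024, -0.094, 0.02, 0.0], [-0.036, -0.141, 0.029, 0.001], [-0.048, -0.188, 0.039, 0.001], [-0.06, -0.236, 0.049, 0.001]]
[[-0.028, -0.034, 0.025, -0.0], [-0.056, -0.069, 0.05, -0.0], [-0.085, -0.103, 0.075, -0.0], [-0.113, -0.138, 0.1, -0.0]]
```

Call:
play_rows(
  steps=[
    [-0.012, -0.047, 0.01, 0],
    [-0.024, -0.094, 0.02, 0],
    [-0.036, -0.141, 0.029, 0],
    [-0.048, -0.188, 0.039, 0],
    [-0.06, -0.236, 0.049, 0],
  ],
  jaw=1,
)

```text
clock: 60.3
tcp_pos: [482.3, -300.1, 199.9]
orientation: [-3.141, 0.002, 3.063]
force: [1.1, 0.0, 0.2]
finger_gap: 85.7
gripper_force: 0.0
```

Call:
play_rows(
  steps=[
    [-0.028, -0.034, 0.025, 0],
    [-0.056, -0.069, 0.05, 0],
    [-0.085, -0.103, 0.075, 0],
    [-0.113, -0.138, 0.1, 0],
    [-0.113, -0.138, 0.1, 0],
  ],
)

```text
clock: 60.92
tcp_pos: [583.3, -445.7, 94.2]
orientation: [3.138, -0.005, 3.062]
force: [-1.1, 0.5, -1.1]
finger_gap: 85.7
gripper_force: 0.0
```

```bash
python3 - <<'E'
from h import *
plan([(581,-446.5,3,3.058,25)])
E
```

```text
t 60.9 at [ 583.34 -445.74   94.21    3.06] gap 85.7 F [-1.1  0.5 -1.1]
[[0.001, -0.0, 0.023, 0.001], [0.001, -0.0, 0.046, 0.002], [0.002, -0.001, 0.068, 0.003], [0.002, -0.001, 0.091, 0.004]]
```

Call:
play_rows(
  steps=[
    [0.001, 0, 0.025, 0],
    [0.001, 0, 0.05, 0.002],
    [0.002, -0.001, 0.075, 0.003],
    [0.002, -0.001, 0.088, 0.004],
    [0.002, -0.001, 0.09, 0.004],
  ],
)

```text
clock: 61.55
tcp_pos: [581.0, -446.5, 9.7]
orientation: [3.141, 0.0, 3.059]
force: [-0.2, -0.3, 0.9]
finger_gap: 85.0
gripper_force: 0.0
```

Call:
play_rows(
  steps=[
    [0, 0, 0, 0],
    [0, 0, 0, 0],
    [0, 0, 0, 0],
    [0, 0, 0, 0],
  ],
  jaw=0,
  force=30,
)

```text
clock: 62.05
tcp_pos: [581.5, -448.5, 12.1]
orientation: [-3.139, 0.004, 3.058]
force: [-0.0, 2.4, 7.3]
finger_gap: 43.0
gripper_force: 37.0
```

Call:
play_rows(
  steps=[
    [0, 0, -0.015, 0],
    [0, 0, -0.04, 0],
    [0, 0, -0.08, 0],
    [0, 0, -0.12, 0],
    [0, 0, -0.145, 0],
  ],
)

```text
clock: 62.68
tcp_pos: [580.8, -448.3, 158.1]
orientation: [-3.139, 0.003, 3.058]
force: [-0.4, -0.7, -1.1]
finger_gap: 43.1
gripper_force: 32.7
```

```bash
python3 - <<'E'
from h import *
plan([(570,-300,170,2.3,45),(612,-185,152,1.57,45),(612,20,152,1.57,42)])
snap('top','top9',1.5); snap('scene','sc12',1.5)
t=cv2.imread('pics/top9_raw.png');s=cv2.imread('pics/sc12_raw.png')
for o in wood(t,(290,130,430,280)):print(o)
for o in wood(s,(90,60,260,250)):print(o)
E
```

```text
t 62.7 at [ 580.8  -448.3   158.1     3.06] gap 43.1 F [-0.4 -0.7 -1.1]
[[0.005, 0.029, -0.002, 0.152], [0.009, 0.059, -0.005, 0.303], [0.014, 0.088, -0.007, 0.455], [0.019, 0.117, -0.01, 0.606], [0.023, 0.147, -0.012, 0.758]]
[[0.012, 0.022, 0.004, 0.146], [0.023, 0.043, 0.007, 0.292], [0.035, 0.065, 0.011, 0.438], [0.046, 0.086, 0.014, 0.584], [0.058, 0.108, 0.018, 0.73]]
[[0.041, -0.0, -0.0, -0.0], [0.082, -0.0, -0.0, -0.0], [0.123, -0.0, -0.0, -0.0], [0.164, -0.0, -0.0, -0.0], [0.205, -0.0, -0.0, -0.0]]
([413, 169, 13, 13, 86], 'low', [414.0, 181], 'left', [413, 176.5])
([115, 142, 10, 18, 115], 'low', [118.4, 159], 'left', [115, 155.1])
([99, 177, 19, 24, 301], 'low', [106.5, 200], 'left', [99, 196.9])
```

Call:
play_rows(
  steps=[
    [0.005, 0.029, -0.002, 0.152],
    [0.009, 0.059, -0.005, 0.303],
    [0.014, 0.088, -0.007, 0.455],
    [0.019, 0.117, -0.01, 0.606],
    [0.023, 0.147, -0.012, 0.758],
  ],
)

```text
clock: 63.4
tcp_pos: [569.0, -298.1, 165.2]
orientation: [-3.141, -0.002, 2.295]
force: [0.4, 0.5, -0.8]
finger_gap: 43.2
gripper_force: 32.7
```

Call:
play_rows(
  steps=[
    [0.012, 0.022, 0.004, 0.146],
    [0.023, 0.043, 0.007, 0.292],
    [0.035, 0.065, 0.011, 0.438],
    [0.046, 0.086, 0.014, 0.584],
    [0.058, 0.108, 0.018, 0.73],
  ],
)

```text
clock: 64.03
tcp_pos: [611.2, -183.2, 147.1]
orientation: [-3.14, -0.001, 1.565]
force: [-0.2, 0.6, -0.7]
finger_gap: 42.9
gripper_force: 32.7
```

```bash
python3 - <<'E'
from h import *
snap('top','top10',1.5); snap('scene','sc13',1.5)
t=cv2.imread('pics/top10_raw.png');s=cv2.imread('pics/sc13_raw.png')
for o in wood(t,(140,110,350,240)):print(o)
for o in wood(s,(180,60,330,250)):print(o)
plan([(612,22,152,1.57,42)])
E
```

```text
([234, 153, 54, 7, 266], 'low', [259.6, 159], 'left', [234, 156.0])
([301, 152, 11, 14, 99], 'low', [306.1, 165], 'left', [301, 162.1])
([210, 177, 65, 17, 504], 'low', [214.8, 193], 'left', [210, 185.9])
([191, 183, 12, 13, 118], 'low', [195.3, 195], 'left', [191, 189.2])
t 64.1 at [ 611.41 -181.42  146.69    1.57] gap 43.1 F [-0.  -0.2 -0.3]
[[0.041, 0.0, -0.001, 0.0], [0.081, 0.0, -0.002, 0.0], [0.122, 0.0, -0.003, 0.0], [0.163, 0.0, -0.004, 0.0], [0.203, 0.0, -0.005, 0.0]]
```

Call:
play_rows(
  steps=[
    [0.041, 0, 0, 0],
    [0.081, 0, 0, 0],
    [0.122, 0, 0, 0],
    [0.163, 0, 0, 0],
    [0.203, 0, 0, 0],
  ],
)

```text
clock: 64.75
tcp_pos: [611.3, 19.3, 147.7]
orientation: [-3.141, 0.0, 1.572]
force: [-0.5, -0.1, -0.7]
finger_gap: 43.2
gripper_force: 32.7
```

Call:
play_rows(
  steps=[
    [0, 0, -0.015, 0],
    [0, 0, -0.03, 0],
    [0, 0, -0.045, 0],
    [0, 0, -0.06, 0],
    [0, 0, -0.072, 0],
  ],
)

```text
clock: 65.38
tcp_pos: [612.0, 18.0, 221.4]
orientation: [3.141, 0.0, 1.569]
force: [0.1, -0.5, -3.7]
finger_gap: 42.9
gripper_force: 30.9
```

Call:
play_rows(
  steps=[
    [0, 0, -0.015, 0],
    [0, 0, -0.03, 0],
    [0, 0, -0.045, 0],
    [0, 0, -0.06, 0],
    [0, 0, -0.072, 0],
  ],
)

```text
clock: 66.0
tcp_pos: [612.0, 18.9, 293.6]
orientation: [3.141, 0.0, 1.57]
force: [-0.1, -0.7, -1.4]
finger_gap: 42.9
gripper_force: 30.6
```

Call:
play_rows(
  steps=[
    [0, 0, -0.012, 0],
    [0, 0, -0.024, 0],
    [0, 0, -0.036, 0],
    [0, 0, -0.05, 0],
  ],
)

```text
clock: 66.5
tcp_pos: [611.8, 18.9, 343.0]
orientation: [-3.141, -0.0, 1.57]
force: [-0.8, -1.4, -1.8]
finger_gap: 42.4
gripper_force: 30.6
```

Call:
play_rows(
  steps=[
    [0.005, 0, 0, 0],
    [0.01, 0, 0, 0],
    [0.015, 0, 0, 0],
    [0.02, 0, 0, 0],
    [0.022, 0, 0, 0],
  ],
)

```text
clock: 67.12
tcp_pos: [611.7, 41.4, 342.1]
orientation: [-3.141, -0.0, 1.57]
force: [-1.3, -1.6, -0.1]
finger_gap: 42.6
gripper_force: 30.4
```

```bash
python3 - <<'E'
from h import *
plan([(612,-15,345,1.57,30),(440,-20,355,1.57,50),(430,200,375,1.57,55),(480,374.5,390,.60,50)])
E
```

```text
t 67.1 at [611.73  41.4  342.13   1.57] gap 42.6 F [-1.3 -1.6 -0.1]
[[-0.028, 0.0, -0.001, 0.0], [-0.056, 0.0, -0.003, 0.0], [-0.058, -0.043, -0.005, 0.0], [-0.059, -0.086, -0.008, 0.0], [-0.06, -0.129, -0.01, 0.0]]
[[-0.001, -0.043, -0.002, -0.0], [0.043, -0.045, -0.006, -0.0], [0.087, -0.047, -0.01, -0.0], [0.131, -0.049, -0.014, -0.0], [0.175, -0.051, -0.018, -0.0]]
[[0.044, -0.002, -0.004, -0.0], [0.073, 0.006, -0.006, 0.162], [0.102, 0.015, -0.009, 0.323], [0.131, 0.023, -0.012, 0.485], [0.16, 0.031, -0.014, 0.647]]
[[0.028, -0.011, -0.002, 0.162], [0.056, -0.022, -0.005, 0.323]]
```

```bash
python3 - <<'E'
from h import *
plan([(612,-15,345,1.57,30),(440,-20,370,1.57,50),(430,200,425,1.57,55),(480,374.5,425,.60,50)])
E
```

```text
t 67.1 at [611.73  41.4  342.13   1.57] gap 42.6 F [-1.3 -1.6 -0.1]
[[-0.028, 0.0, -0.001, 0.0], [-0.056, 0.0, -0.003, 0.0], [-0.058, -0.043, -0.009, 0.0], [-0.059, -0.086, -0.015, 0.0], [-0.06, -0.129, -0.022, 0.0]]
[[-0.001, -0.043, -0.006, -0.0], [0.043, -0.045, -0.017, -0.0], [0.087, -0.047, -0.028, -0.0], [0.131, -0.049, -0.039, -0.0], [0.175, -0.051, -0.05, -0.0]]
[[0.044, -0.002, -0.011, -0.0], [0.073, 0.006, -0.011, 0.162], [0.102, 0.015, -0.011, 0.323], [0.131, 0.023, -0.011, 0.485], [0.16, 0.031, -0.011, 0.647]]
[[0.028, -0.011, -0.0, 0.162], [0.056, -0.022, -0.0, 0.323]]
```

Call:
play_rows(
  steps=[
    [-0.028, 0, 0, 0],
    [-0.056, 0, -0.003, 0],
    [-0.058, -0.043, -0.009, 0],
    [-0.059, -0.086, -0.015, 0],
    [-0.06, -0.129, -0.022, 0],
  ],
)

```text
clock: 67.75
tcp_pos: [481.4, -18.6, 364.2]
orientation: [-3.141, -0.001, 1.57]
force: [0.5, 0.3, 0.0]
finger_gap: 42.4
gripper_force: 30.9
```

Call:
play_rows(
  steps=[
    [-0.001, -0.043, -0.006, 0],
    [0.043, -0.045, -0.017, 0],
    [0.087, -0.047, -0.028, 0],
    [0.131, -0.049, -0.039, 0],
    [0.175, -0.051, -0.05, 0],
  ],
)

```text
clock: 68.38
tcp_pos: [431.5, 157.9, 414.8]
orientation: [3.141, -0.001, 1.57]
force: [0.9, 0.1, 0.2]
finger_gap: 42.3
gripper_force: 30.9
```

Call:
play_rows(
  steps=[
    [0.044, -0.002, -0.011, 0],
    [0.073, 0.006, -0.011, 0.162],
    [0.102, 0.015, -0.011, 0.323],
    [0.131, 0.023, -0.011, 0.485],
    [0.16, 0.031, -0.011, 0.647],
  ],
)

```text
clock: 69.0
tcp_pos: [463.0, 317.5, 425.2]
orientation: [-3.141, -0.0, 0.918]
force: [0.4, -0.9, 0.6]
finger_gap: 42.0
gripper_force: 30.9
```

Call:
play_rows(
  steps=[
    [0.028, -0.011, 0, 0.162],
    [0.056, -0.022, 0, 0.323],
    [0.056, -0.022, 0, 0.323],
    [0.056, -0.022, 0, 0.323],
  ],
)

```text
clock: 69.5
tcp_pos: [479.1, 373.8, 425.2]
orientation: [-3.141, 0.001, 0.602]
force: [0.3, -0.5, -1.4]
finger_gap: 42.0
gripper_force: 31.0
```

```bash
python3 - <<'E'
from h import *
plan([])
snap('top','top11',1.5); snap('scene','sc14',1.5)
t=cv2.imread('pics/top11_raw.png');s=cv2.imread('pics/sc14_raw.png')
p=robot.get_obs()['tcp_pos'];g=np.array([p[0],p[1],p[2]+10]);e=np.array([np.cos(.6-np.pi),np.sin(.6-np.pi),0])
for th in (75,80,85,90):
    a=np.radians(th);tail=g-193*(np.cos(a)*e+np.array([0,0,np.sin(a)]));print(th,tail.round(),np.round(proj(camera_info('top'),tail)),np.round(proj(camera_info('scene'),tail)))
cv2.imwrite('pics/pairF.png',np.hstack([cv2.resize(t[110:260,20:170],(400,400),interpolation=cv2.INTER_CUBIC),cv2.resize(s[40:190,310:460],(400,400),interpolation=cv2.INTER_CUBIC)]))
for o in wood(t,(20,110,150,260)):print(o)
for o in wood(s,(330,20,430,180)):print(o)
E
```

```text
t 69.5 at [479.12 373.78 425.17   0.6 ] gap 42.0 F [ 0.3 -0.5 -1.4]
75 [520. 402. 249.] [ 51. 189.] [396. 120.]
80 [507. 392. 246.] [ 56. 195.] [391. 119.]
85 [493. 383. 244.] [ 60. 201.] [386. 117.]
90 [479. 373. 243.] [ 64. 208.] [381. 115.]
([20, 163, 79, 84, 1708], 'low', [29.2, 246], 'left', [20, 206.4])
([372, 60, 36, 99, 1216], 'low', [389.6, 158], 'left', [372, 146.5])
([403, 103, 7, 6, 29], 'low', [404.9, 108], 'left', [403, 106.3])
([412, 147, 18, 21, 48], 'low', [428.7, 167], 'left', [412, 149.3])
```

View pics/pairF.png

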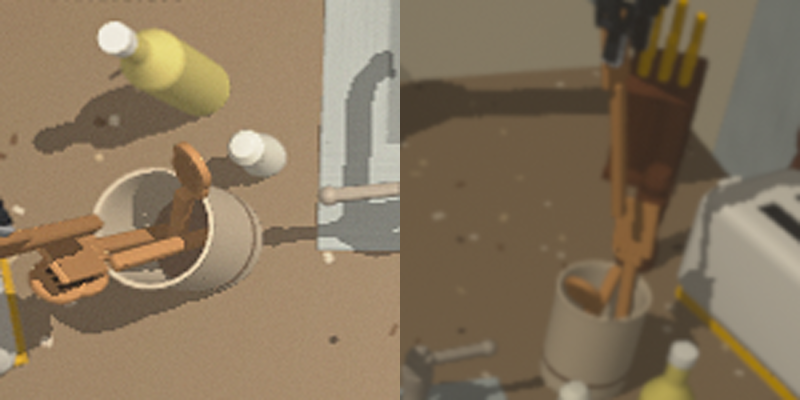

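The left half (top view) shows the turner and slotted heads together near (65,280), the spoon head at (190,170), and all three handles in the crock. The hanging fork's tail is near (100,225), so it is tilted ~80° and sits close to the free quadrant. Shift 9 mm and lower.

Call:
play_rows(
  steps=[
    [-0.009, 0, 0.02, 0],
    [-0.009, 0, 0.045, 0],
    [-0.009, 0, 0.07, 0],
    [-0.009, 0, 0.095, 0],
    [-0.009, 0, 0.115, 0],
  ],
)

```text
clock: 70.22
tcp_pos: [471.7, 368.0, 309.9]
orientation: [-3.141, -0.0, 0.6]
force: [0.1, -0.5, -0.5]
finger_gap: 42.3
gripper_force: 30.9
```

Call:
play_rows(
  steps=[
    [0, 0, 0.015, 0],
    [0, 0, 0.03, 0],
    [0, 0, 0.045, 0],
    [0, 0, 0.055, 0],
  ],
)

```text
clock: 70.72
tcp_pos: [473.2, 367.6, 256.2]
orientation: [3.138, -0.002, 0.599]
force: [0.5, -5.5, 9.4]
finger_gap: 42.0
gripper_force: 32.2
```

Call:
play_rows(
  steps=[
    [0, 0, -0.015, 0],
    [-0.005, 0.008, -0.015, 0],
    [-0.005, 0.008, -0.005, 0],
    [-0.005, 0.008, 0.005, 0],
    [-0.005, 0.008, 0.015, 0],
  ],
)

```text
clock: 71.35
tcp_pos: [472.4, 359.0, 239.3]
orientation: [3.141, 0.001, 0.6]
force: [0.6, -2.8, 4.0]
finger_gap: 42.1
gripper_force: 31.9
```

Call:
play_rows(
  steps=[
    [0, 0, 0.008, 0],
    [0, 0, 0.016, 0],
    [0, 0, 0.016, 0],
  ],
)

```text
clock: 71.72
tcp_pos: [472.2, 359.4, 223.5]
orientation: [-3.141, 0.001, 0.6]
force: [0.6, -0.8, -0.5]
finger_gap: 42.2
gripper_force: 30.2
```

Call:
play_rows(
  steps=[
    [0, 0, 0.006, 0],
    [0, 0, 0.01, 0],
    [0, 0, 0.01, 0],
  ],
)

```text
clock: 72.1
tcp_pos: [472.1, 359.4, 213.7]
orientation: [-3.141, 0.001, 0.6]
force: [0.6, -0.7, 0.7]
finger_gap: 42.1
gripper_force: 29.7
```

Call:
play_rows(
  steps=[
    [0, 0, 0, 0],
    [0, 0, 0, 0],
    [0, 0, 0, 0],
    [0, 0, 0, 0],
  ],
  jaw=0.7,
)

```text
clock: 72.6
tcp_pos: [472.3, 359.6, 214.3]
orientation: [-3.141, -0.0, 0.6]
force: [-0.4, -0.3, -0.4]
finger_gap: 59.9
gripper_force: 0.0
```

Call:
play_rows(
  steps=[
    [0, 0, -0.01, 0],
    [0, 0, -0.03, 0],
    [0, 0, -0.06, 0],
    [0, 0, -0.1, 0],
    [0, 0, -0.12, 0],
  ],
)

```text
clock: 73.22
tcp_pos: [472.7, 359.8, 337.7]
orientation: [3.141, -0.004, 0.6]
force: [0.4, -0.3, -0.1]
finger_gap: 59.6
gripper_force: 0.0
```

```bash
python3 - <<'E'
from h import *
plan([(430,150,320,1.3),(440,0,260,np.pi/2)],v=60,w=.18)
E
```

```text
t 73.2 at [472.73 359.78 337.72   0.6 ] gap 59.6 F [ 0.4 -0.3 -0.1]
[[-0.038, 0.037, 0.004, -0.175], [-0.077, 0.075, 0.009, -0.35], [-0.115, 0.112, 0.013, -0.525], [-0.154, 0.149, 0.018, -0.7], [-0.179, 0.192, 0.038, -0.79]]
[[-0.049, 0.012, 0.02, -0.09], [-0.097, 0.025, 0.04, -0.181]]
```

Call:
play_rows(
  steps=[
    [-0.038, 0.037, 0.004, -0.175],
    [-0.077, 0.075, 0.009, -0.35],
    [-0.115, 0.112, 0.013, -0.525],
    [-0.154, 0.149, 0.018, -0.7],
    [-0.179, 0.192, 0.038, -0.79],
  ],
)

```text
clock: 73.85
tcp_pos: [432.9, 98.7, 298.0]
orientation: [3.137, -0.001, 1.394]
force: [1.7, 1.2, 0.3]
finger_gap: 59.6
gripper_force: 0.0
```

Call:
play_rows(
  steps=[
    [-0.049, 0.012, 0.02, -0.09],
    [-0.097, 0.025, 0.04, -0.181],
    [-0.097, 0.025, 0.04, -0.181],
  ],
)

```text
clock: 74.22
tcp_pos: [439.7, -2.7, 255.7]
orientation: [-3.14, 0.0, 1.567]
force: [0.2, 0.8, 0.8]
finger_gap: 59.8
gripper_force: 0.0
```

```bash
python3 - <<'E'
from h import *
plan([])
snap('top','top12',1.5); snap('scene','sc15',1.5)
t=cv2.imread('pics/top12_raw.png');s=cv2.imread('pics/sc15_raw.png');i=camera_info('top')
for o in wood(t,(10,110,200,290)):print(o)
for o in wood(s,(300,20,440,200)):print(o)
def mask(im):
    h=cv2.cvtColor(im,cv2.COLOR_BGR2HSV);return (h[...,0]>4)&(h[...,0]<21)&(h[...,1]>105)&(h[...,2]>80)
M=mask(t)[155:260:2,26:120:1]
for r in M: print(''.join('#' if x else '.' for x in r))
print()
M=mask(s)[55:165:3,355:435:1]
for r in M: print(''.join('#' if x else '.' for x in r))
E
```

```text
t 74.2 at [439.71  -2.65 255.74   1.57] gap 59.8 F [0.2 0.8 0.8]
([12, 155, 15, 71, 102], 'low', [26.0, 225], 'left', [12, 159.0])
([28, 163, 71, 72, 1796], 'low', [64.1, 234], 'left', [28, 209.0])
([26, 227, 5, 20, 27], 'low', [29.2, 246], 'left', [26, 228.8])
([10, 265, 37, 25, 394], 'low', [13.1, 289], 'left', [10, 279.7])
([393, 54, 28, 25, 271], 'low', [416.5, 78], 'left', [393, 70.5])
([403, 102, 8, 8, 39], 'low', [404.9, 109], 'left', [403, 106.3])
([372, 111, 37, 48, 923], 'low', [389.6, 158], 'left', [372, 141.8])
([412, 147, 28, 31, 79], 'low', [438.7, 177], 'left', [412, 149.3])
...............................##.............................................................
..............................................................................................
..............................................................................................
..............................................................................................
............................................................####..............................
............................
[... 6829 characters left out ...]
.......############.................................
...................#####.........#############..................................
.................#########.....############.....................................
..................###########.######.######..............##.....................
...................################..#####................##...#................
....................#############...######...................###.##.............
...........................#####....#####.......................##...#..........
...................................................................###...#......
......................................................................##....#...
```

```bash
python3 - <<'E'
from h import *
tip,err=tri((63,234),(376,112));print('fork tip',tip,err)
i=camera_info('top');e=0
# tail on the floor (z~12), 237 mm from the tip, along the top-view line
for u,v in ((80,212),(90,203),(98,196)):
    for z in (12,80,140): print((u,v),z,onz(i,u,v,z)[:2].round(), round(float(np.linalg.norm(onz(i,u,v,z)-tip))), 'r',round(float(np.linalg.norm(onz(i,u,v,z)[:2]-C))))
print('turner/slot heads',tri((30,211),(395,115)),tri((40,220),(400,125)))
t=cv2.imread('pics/top12_raw.png');g=cv2.GaussianBlur(cv2.cvtColor(t,cv2.COLOR_BGR2GRAY),(3,3),0)
for q in ((514.5-57,398,140),(514.5+57,398,140),(514.5,398+57,140)): print(np.round(proj(i,q)))
# change of crock / bystanders between first and now
a=cv2.imread('pics/top0_raw.png')
for n,(x0,y0,x1,y1) in dict(soap=(55,115,110,155),salt=(103,155,130,180),crock=(50,170,120,225)).items():
    print(n,int((cv2.absdiff(a,t)[y0:y1,x0:x1].max(2)>40).sum()))
E
```

```text
fork tip [421.7 385.5 213.5] 5.3
(80, 212) 12 [482. 446.] 219 r 58
(80, 212) 80 [478. 414.] 148 r 40
(80, 212) 140 [475. 387.] 91 r 41
(90, 203) 12 [507. 419.] 221 r 22
(90, 203) 80 [502. 389.] 156 r 15
(90, 203) 140 [497. 363.] 108 r 39
(98, 196) 12 [527. 397.] 228 r 12
(98, 196) 80 [520. 369.] 167 r 29
(98, 196) 140 [515. 344.] 125 r 54
turner/slot heads (array([470.7, 436. , 236. ]), 25.6) (array([454.5, 461.5, 176.1]), 1.1)
[ 75. 219.]
[ 77. 173.]
[ 53. 196.]
soap 0
salt 127
crock 1025
```

```bash
python3 - <<'E'
from h import *
def cen(f,roi):
    h=cv2.cvtColor(cv2.imread(f),cv2.COLOR_BGR2HSV);x0,y0,x1,y1=roi;m=(h[y0:y1,x0:x1,2]>215)&(h[y0:y1,x0:x1,1]<40);v,u=np.nonzero(m);return u.mean()+x0,v.mean()+y0,m.sum()
for f in ('top0','top2','top12'): print(f,cen(f'pics/{f}_raw.png',(103,155,130,180)))
a=cv2.imread('pics/top2_raw.png');t=cv2.imread('pics/top12_raw.png');d=cv2.absdiff(a,t).max(2)>40
for n,(x0,y0,x1,y1) in dict(spout=(195,90,225,190),hot=(235,165,285,195),cold=(138,170,190,200),jar=(300,100,340,140),mug=(340,100,385,150)).items(): print(n,int(d[y0:y1,x0:x1].sum()))
for v in (105,125,145,160): # spout edges on this row
    row=t[v,195:225].astype(int); print(v,[int(x) for x in row[:,2]-row[:,0]])
E
```

```text
top0 (np.float64(121.05882352941177), np.float64(164.55882352941177), np.int64(34))
top2 (np.float64(115.3051948051948), np.float64(164.38311688311688), np.int64(154))
top12 (np.float64(115.26666666666667), np.float64(164.33333333333334), np.int64(150))
spout 47
hot 28
cold 60
jar 0
mug 0
105 [11, 12, 14, 13, 14, 13, 14, 25, 32, 39, 41, 45, 43, 45, 46, 30, 14, 9, 11, 13, 12, 10, 13, 11, 13, 6, 8, 9, 9, 8]
125 [14, 13, 12, 14, 14, 17, 19, 30, 34, 40, 44, 43, 41, 46, 41, 25, 1, 5, 2, 3, 3, 4, 4, 1, 2, 3, 4, 2, 2, 4]
145 [13, 11, 12, 12, 12, 12, 25, 31, 35, 41, 45, 43, 44, 45, 36, 17, 13, 14, 13, 10, 11, 12, 12, 12, 10, 7, 8, 9, 9, 8]
160 [13, 12, 13, 12, 13, 14, 23, 28, 32, 36, 41, 42, 41, 39, 35, 14, 10, 13, 13, 10, 14, 13, 14, 14, 13, 8, 7, 9, 8, 9]
```

```bash
python3 - <<'E'
from h import *
i=camera_info('top')
for f in ('top2','top12'):
    t=cv2.imread(f'pics/{f}_raw.png').astype(float);P=[]
    for v in list(range(95,163,2)):
        r=t[v,195:220];w=r[:,2]-r[:,0];w=np.clip(w-22,0,None);P.append(onz(i,195+(w*np.arange(25)).sum()/w.sum(),v,205)[:2])
    P=np.array(P);k=np.polyfit(P[:,0],P[:,1],1);print(f,'slope',k[0],'y at axis',np.polyval(k,560),'y at 760',np.polyval(k,760))
plan([])
P=np.array([560,159.]);a=.12;r=62
x,y=P[0]-r*np.sin(a),P[1]+r*np.cos(a);w=-np.pi/2+a;print(x,y,w)   # tool x away from lever dir or along
plan([(x,y,190,np.pi/2+a)])
E
```

```text
top2 slope -0.014599572315412642 y at axis 73.38283060945244 y at 760 70.46291614636992
top12 slope -0.014531568330409202 y at axis 73.32815091298073 y at 760 70.42183724689889
t 74.3 at [ 4.4030e+02 -1.3000e-01  2.5698e+02  1.5700e+00] gap 59.8 F [ 0.5 -0.4  0.6]
552.577843148087 220.5541354229397 -1.4507963267948965
t 74.3 at [ 4.4030e+02 -1.3000e-01  2.5698e+02  1.5700e+00] gap 59.8 F [ 0.5 -0.4  0.6]
[[0.044, 0.022, 0.013, -0.024], [0.088, 0.045, 0.027, -0.049], [0.133, 0.067, 0.04, -0.073], [0.177, 0.089, 0.054, -0.098], [0.221, 0.112, 0.067, -0.122]]
```

All four utensils are in the crock, and the spout, hot lever and bystanders are unchanged. Now the cold lever.

Call:
play_rows(
  steps=[
    [0.044, 0.022, 0.013, -0.024],
    [0.088, 0.045, 0.027, -0.049],
    [0.133, 0.067, 0.04, -0.073],
    [0.177, 0.089, 0.054, -0.098],
    [0.221, 0.112, 0.062, -0.122],
  ],
  jaw=0.6,
)

```text
clock: 74.95
tcp_pos: [552.1, 224.6, 194.7]
orientation: [3.141, -0.0, 1.695]
force: [0.3, -0.2, 0.7]
finger_gap: 51.1
gripper_force: 0.0
```

Call:
play_rows(
  steps=[
    [0, 0, 0, 0],
    [0, 0, 0, 0],
  ],
)

```text
clock: 75.2
tcp_pos: [551.6, 222.3, 194.8]
orientation: [3.141, -0.0, 1.695]
force: [-0.3, -1.3, -0.5]
finger_gap: 51.2
gripper_force: 0.0
```

```bash
python3 - <<'E'
from h import *
plan([(552.5,220.5,84,np.pi/2+.12,25)])
E
```

```text
t 75.2 at [551.57 222.29 194.82   1.69] gap 51.2 F [-0.3 -1.3 -0.5]
[[-0.0, 0.0, 0.022, 0.001], [-0.001, 0.0, 0.044, 0.002], [-0.001, 0.0, 0.066, 0.002], [-0.002, 0.001, 0.089, 0.003], [-0.002, 0.001, 0.111, 0.004]]
```

Call:
play_rows(
  steps=[
    [0, 0, 0.025, 0],
    [-0.001, 0, 0.05, 0.002],
    [-0.001, 0, 0.075, 0.002],
    [-0.002, 0.001, 0.095, 0.003],
    [-0.002, 0.001, 0.11, 0.004],
  ],
)

```text
clock: 75.82
tcp_pos: [553.2, 218.6, 84.5]
orientation: [3.141, -0.0, 1.688]
force: [-0.1, 0.2, -0.3]
finger_gap: 50.8
gripper_force: 0.0
```

Call:
play_rows(
  steps=[
    [0, 0, 0, 0],
    [0, 0, 0, 0],
    [0, 0, 0, 0],
    [0, 0, 0, 0],
  ],
  jaw=0,
  force=25,
)

```text
clock: 76.32
tcp_pos: [553.9, 219.3, 85.4]
orientation: [3.14, -0.0, 1.689]
force: [-0.9, -0.7, 5.0]
finger_gap: 13.1
gripper_force: 29.3
```

```bash
python3 - <<'E'
from h import *
o=robot.get_obs();p=o['tcp_pos'];P=np.array([560,159.]);r=np.hypot(*(p[:2]-P));a0=np.arctan2(P[0]-p[0],p[1]-P[1]);print(r,a0,o['force'])
plan([(P[0]-r*np.sin(a),P[1]+r*np.cos(a),p[2],np.pi/2+a) for a in np.linspace(a0,.785,6)[1:]])
E
```

```text
60.60404745099883 0.10034017356837749 [-0.89264274 -0.74251183  5.03757639]
t 76.3 at [553.93 219.3   85.42   1.69] gap 13.1 F [-0.9 -0.7  5. ]
[[-0.0, -0.008, -0.0, -0.119], [-0.002, -0.016, -0.0, -0.256], [-0.005, -0.024, -0.0, -0.393], [-0.008, -0.032, -0.0, -0.53], [-0.013, -0.039, -0.0, -0.667]]
```

Call:
play_rows(
  steps=[
    [0, -0.008, -0.001, -0.119],
    [-0.002, -0.016, -0.001, -0.256],
    [-0.005, -0.024, -0.001, -0.393],
    [-0.008, -0.032, -0.001, -0.53],
    [-0.013, -0.039, -0.001, -0.667],
  ],
)

```text
clock: 76.95
tcp_pos: [517.8, 201.8, 85.5]
orientation: [3.138, 0.003, 2.361]
force: [8.1, 1.0, -5.7]
finger_gap: 13.4
gripper_force: 28.0
```

Call:
play_rows(
  steps=[
    [0, 0, 0, 0],
    [0, 0, 0, 0],
  ],
)

```text
clock: 77.2
tcp_pos: [517.8, 201.7, 85.5]
orientation: [3.139, 0.002, 2.357]
force: [5.3, 0.7, -3.6]
finger_gap: 13.5
gripper_force: 28.2
```

```bash
python3 - <<'E'
from h import *
p=robot.get_obs()['tcp_pos'];P=np.array([560,159.]);a=np.arctan2(P[0]-p[0],p[1]-P[1]);r=np.hypot(*(p[:2]-P));print(r,a)
plan([(P[0]-r*np.sin(.785),P[1]+r*np.cos(.785),p[2],np.pi/2+.785)])
E
```

```text
60.08346105697069 0.7794775996322408
t 77.2 at [517.77 201.74  85.54   2.36] gap 13.5 F [ 5.3  0.7 -3.6]
[[0.0, -0.0, -0.0, 0.001]]
```

Release, back off upward, and verify by measurement.

Call:
play_rows(
  steps=[
    [0, 0, 0, 0],
    [0, 0, 0, 0],
    [0, 0, -0.03, 0],
    [0, 0, -0.08, 0],
    [0, 0, -0.13, 0],
  ],
  jaw=0.6,
)

```text
clock: 77.82
tcp_pos: [515.6, 201.6, 216.6]
orientation: [-3.141, -0.001, 2.356]
force: [1.6, 0.6, 0.4]
finger_gap: 51.1
gripper_force: 0.0
```

Call:
play_rows(
  steps=[
    [0.06, 0.04, -0.05, 0],
    [0.1, 0.09, -0.08, 0],
    [0.12, 0.14, -0.08, 0],
    [0.12, 0.19, -0.08, 0],
    [0.12, 0.24, -0.08, 0],
  ],
)

```text
clock: 78.45
tcp_pos: [599.0, 456.3, 296.4]
orientation: [3.14, 0.0, 2.358]
force: [1.3, 1.1, 0.9]
finger_gap: 50.8
gripper_force: 0.0
```

```bash
python3 - <<'E'
from h import *
plan([])
snap('top','top13',1.5); snap('scene','sc16',1.5)
t=cv2.imread('pics/top13_raw.png');i=camera_info('top');b=cv2.imread('pics/top12_raw.png')
for o in wood(t,(10,110,200,290)):print(o)
# lever line: sample lever-coloured pixels near the cold pivot, at z=103
d=t.astype(int);m=((d[...,2]-d[...,0])>24)
roi=np.zeros(m.shape,bool)
v,u=np.nonzero(m)
Q=np.array([onz(i,a,c,103)[:2] for a,c in zip(u,v) if 130<a<200 and 150<c<240]);k=Q-np.array([560,159.])
r=np.hypot(*k.T);ang=np.degrees(np.arctan2(-k[:,0],k[:,1]))
hist=np.histogram(ang[(r>35)&(r<70)],bins=np.arange(-30,130,10));print(hist[0])
s=(r>35)&(r<85)&(abs(ang-45)<15);print('cold angle',ang[s].mean(),s.sum())
for n,(x0,y0,x1,y1) in dict(soap=(55,115,110,155),salt=(103,155,130,180),crock=(28,160,120,236),hot=(235,165,285,195),spout=(195,90,225,165)).items(): print(n,int((cv2.absdiff(b,t)[y0:y1,x0:x1].max(2)>40).sum()))
E
```

```text
t 78.5 at [599.01 456.3  296.4    2.36] gap 50.8 F [1.3 1.1 0.9]
([28, 163, 71, 72, 1795], 'low', [64.1, 234], 'left', [28, 209.3])
([11, 165, 20, 82, 131], 'low', [29.2, 246], 'left', [11, 166.7])
([25, 265, 24, 19, 257], 'low', [43.5, 283], 'left', [25, 271.3])
[ 0  0  0  0  0  0 20 47  9  3 11 15 12 12  5]
cold angle 45.74105651039112 134
soap 0
salt 0
crock 5
hot 24
spout 0
```

```bash
python3 -c "
from plant import robot
print(robot.finish_job())"
```

```text
the job is handed in; nothing more can be done
None
```

The job is handed in: the hot lever is shut, the spout is over the plughole (measured within about 3 mm), and all four utensils stand handle down in the crock. The cold lever, opened last, measured about 45.7°, and nothing around the sink was knocked over or moved; the turner lay across the rim on the first try and had to be re-placed.

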